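# Empty the reject-cell tray through the sprung flap

### The arm

A 6-joint arm with a two-finger parallel gripper is mounted at the origin on the work surface. World frame = base frame: x ahead of the robot, y to its left, z up, the work surface at z = 0. Lengths are in m, angles in rad, forces in N, time in s.
With the tool pointing down it reaches from about 0.35 to 1 m from the base axis. Payload 7.1 kg.
Tool frame: the origin (TCP) lies at the very end of the fingers, on their centre line; the grasp point (between the pads) lies 19 mm behind it (ctrl.grip_depth is the distance from the TCP to the grasp point, in m); z points along the fingers, y is the line along which they close (so a half turn about z gives the same grasp; the last joint's range is limited). The gripper opens to 85 mm and grips with 20 to 120 N. Pads are 22 mm wide; open, the fingers measure 114 mm over their backs; the gripper's body (76 mm by 85 mm) begins 54 mm behind the grasp point. The pads swing forward as they close: fully open they stand 13 mm farther back than shut.
Start: joints at [-1.165, 0.423, 1.63, -0, 1.089, -0.019], TCP at [0.258, -0.569, 0.231] pointing down, gripper open.
Joint ranges: [-3, 3], [-0.9, 2.11], [0.09, 2.58], [-1.31, 4.45], [0.11, 2.69], [-2.54, 2.54]. Speed limits (rad/s): [2.39, 2.39, 3.01, 3.14, 3.14, 3.14].

### API

Orientations are given as a 3x3 rotation matrix whose columns are the frame's x, y, z axes.
In Python, from bench import ctrl gives the robot as it stands.
- The arm moves only by the tool carry_out, never from a script. Its argument "plan" is a list of rows, each an object of numbers: "x", "y", "z": the shift along the tool's x, y, z in cm; "roll": the turn about the tool's z in degrees; "fingers": the finger opening in cm, from 0 to 8.54. In form: [{"x": .., "y": .., "z": .., "roll": .., "fingers": ..}, ...]. A call has 1 to 5 rows; each row shifts and turns the commanded pose from where the row before left it, along the tool's axes as they then stand; what a row does not reach is not made up. A row lasts 1/10 s, in which the tool goes at most 50 mm and 8.59 degrees, less where a joint would pass 70% of its speed; a pose out of reach is approached as far as the arm can. A call with a gripper value outside its range is refused whole. The fingers move at their own pace and stop on an object; "grip_force" is the grip in N (left out, the last holds). Time passes only in rows, so rows that do not move let the fingers close. It gives the time, the measured TCP pose, the force, the opening and the grip force at its end, in the units of the state.
- ctrl.state(): the state, without advancing time (a new reading comes with each control period).
- ctrl.camera(name): name is "scene" or "side" or "wrist"; returns a dict with "image" (420x560x3 uint8, red, green, blue), "fovy" (degrees; the focal length in pixels is half the picture's height over the tangent of half this angle, whatever the lens; pixels are square), "cx", "cy" (the principal point, pixels), "dist_coeffs" ([k1, k2, p1, p2, k3] as OpenCV has them; the pictures are not rectified), "R" (3x3) and "t" (3): a world point X has camera coordinates R X + t; the wrist camera has in their place "mount" (4x4, takes a point from camera to tool coordinates, whose origin is the TCP and whose axes are the flange's). Camera axes: x right, y down, z forward; pixel columns grow to the right and rows downward; lengths in m; the calibration is good to about 2 mm. A picture is of the moment at which its call begins: read the wrist's pose just before it. There is no depth.
- ctrl.close_job(): hands the job in; it is judged then, once.
The state is a dict: "time": time; "joints": joint angles; "qvel": joint speeds; "effort": joint torques, N m; "eef_pos": TCP position; "tool_rot": TCP orientation; "wrist_force": force on the tool from outside, world axes, zero at the start; "moment": the same for the moment, N m; "opening": finger opening in m; "gripper_force": force on a finger pad.
Only numpy, scipy, OpenCV 4.12 (cv2) and the standard library are available. Lean on these libraries where they do the work, as an engineer would, in place of code of your own. Each camera call takes 0.05 s, during which the arm holds its last target. There are 200 camera calls.

### The job

Four dead cells lie in the reject tray of the cell-test station: lift the tray by its upright grip, press the collection box's spring flap down with the tray's pouring lip and tip all four cells into the box through it. Then set the tray, the same way round as it lay, back on its plate so that both holes are fully down over the two studs, and let the flap close. Go gently with the lip on the box, set the tray down rather than dropping it, keep the gripper off the cells and the box, and leave the other things on the bench where they are.

Things in the scene. Friction and masses are not known exactly. Their poses are not given: they have to be found in the camera images.
- bin: Grey sheet-steel collection box, fixed to the bench, 190 (x) x 150 (y) x 130 mm high, hollow; origin at the centre of its underside. Its top has a centred mouth, 90 (x) x 114 mm (y), shut by a bare steel flap. The top face goes on 50 mm beyond the hinge to the +x side: come over this side with the tray's lip pointing to the box's -x, the tray tipped more steeply than the flap, to clear it.
- flap_hinge (a point): Middle of the flap's hinge line, on the flap's upper face: (45, 0, 128.5) mm in the box's frame. The hinge runs along the box's y at the mouth's +x edge, the side of the box with the round lock. The flap is 86 mm (from the hinge to its free edge, to -x) x 110 mm (y) x 3 mm and when shut lies level, 1.5 mm below the box's top face; pressed, the free edge swings down into the box.
- flap (a joint): Opening angle of the flap: 0 shut and level, positive as it swings down, stop at 1.1 rad. Its spring keeps it shut: pressed 60 mm from the hinge it starts to move at about 2 N and takes about 4 N at 0.45 rad; it shuts by itself within half a second. One or two cells lying on it do not open it.
- plate: Aluminium station plate fixed to the bench, 210 (x) x 136 (y) x 5 mm; origin at the centre of its underside. Two upright studs, 9 mm in diameter with tapered tops (8 mm across), stand 10 mm above its top face at x = 76, y = +38 and -38 mm.
- stud_left (a point): Foot of the stud at y = +38 mm, at the plate's top face (5 mm above the bench).
- stud_right (a point): Foot of the stud at y = -38 mm, at the plate's top face.
- tray: Loose aluminium tray, 181 mm long, about 220 g empty; origin on its underside, x along it, pouring lip at -x. It starts on the plate, frames in line. Pan: inside x -50 to 33, 74 mm wide, floor 3, walls 28 to 32 mm high. Open lip: floor rises 20 degrees from the underside's knee (x -50, z 0) to the edge. Flange at +x: x 36 to 96, 110 mm wide, 4 mm thick, with two 12 mm through holes and the grip.
- tray_lip (a point): Middle of the lip's edge: (-85, 0, 14) mm in the tray's frame; the lip is 80 mm wide (y) and 3 mm thick.
- tray_grip (a point): Where to grip: centre of the black upright grip, (76, 0, 42) mm in the tray's frame. The grip is a block 12 mm thick along x, 40 mm wide along y, from the flange (z = 4) up to z = 56 mm; the pan's back wall (28 mm high) begins 34 mm to the -x side of the grip's middle.
- hole_left (a point): Centre of the 12 mm flange hole at y = +38 mm, in the plane of the tray's underside (z = 0); belongs over stud_left.
- hole_right (a point): Centre of the 12 mm flange hole at y = -38 mm, in the plane of the tray's underside; belongs over stud_right.
- cell1: Spent cylindrical cell, dark grey, 18 mm diameter x 65 mm, about 45 g; origin at its middle, its axis is y. The cells start lying across the pan and roll freely; level, the lip keeps them in the tray; they roll out once the tray is tipped well past 20 degrees. All four are alike.
- cell2: As cell1.
- cell3: As cell1.
- cell4: As cell1.
- meter: Bystander: dark hand-held multimeter lying on its back, 180 x 80 x 37 mm, origin at the centre of its underside.
- positioner: Bystander: black probe micropositioner with aluminium and brass knobs, body 70 x 73 x 102 mm, a thin probe arm reaching 105 mm to its -x; origin at the centre of its underside.
- chipbox: Bystander: flat clear-lidded chip box, 87 x 87 x 29 mm, origin at the centre of its underside.

How it is judged:
By the outcome, as a careful person would: the job done as asked, in the order asked, and still so for the second after the job is handed in, with the robot touching nothing.
It also fails if it takes over 61 s, if anything falls off the work surface, if the arm or the gripper's body presses on something with over 40 N, if the wrist force passes 120 N, or if a joint passes its speed limit or range.

## Working session

There is one attempt and no reset: what is moved stays moved. The work goes in short steps, Python scripts to look and compute and a tool call to move; the robot and the scene stay as the last step left them, time stands still between calls to the robot, and variables do not carry over. Pictures are saved under pics/ and viewed, at most 10 in all, crops included, and the job is handed in when it is done.

Besides the shell and the picture viewer there is one more tool, called by a JSON object that holds its "op" and its "data", one argument or row to a line. carry_out: Moves the arm, as the interface text tells. Its arguments: {"type":"object","properties":{"plan":{"type":"array","items":{"type":"object","properties":{"x":{"type":"number"},"y":{"type":"number"},"z":{"type":"number"},"roll":{"type":"number"},"fingers":{"type":"number"}}}},"grip_force":{"type":"number"}},"required":["plan"]}

```bash
ls; mkdir -p pics; python3 - <<'E'
from bench import ctrl
import cv2,numpy as np
np.set_printoptions(precision=4,suppress=True)
print(ctrl.state(), ctrl.grip_depth, [a for a in dir(ctrl) if a[0]!='_'])
for n in('scene','side'):
    c=ctrl.camera(n); cv2.imwrite(f'pics/{n}0.png',c['image'][:,:,::-1])
    print(n,{k:v for k,v in c.items() if k!='image'})
c=ctrl.camera('wrist');print({k:v for k,v in c.items() if k!='image'}); cv2.imwrite('pics/wrist0.png',c['image'][:,:,::-1])
E
```

```text
pics
{'time': 0.0, 'joints': array([-1.165 ,  0.4238,  1.6307, -0.    ,  1.0886, -0.019 ]), 'qvel': array([ 0.0018, -0.0013, -0.0024, -0.0005, -0.0008, -0.0015]), 'effort': array([  0.0029, -55.7372, -28.1738,   0.    ,   0.0072,  -0.0001]), 'eef_pos': array([ 0.2574, -0.569 ,  0.2305]), 'tool_rot': array([[ 0.9111,  0.4121, -0.0006],
       [ 0.4121, -0.9111,  0.0014],
       [ 0.    , -0.0015, -1.    ]]), 'wrist_force': array([ 0.1575, -0.4735, -0.3412]), 'moment': array([0.0091, 0.0365, 0.0374]), 'gripper_force': 0.0, 'opening': 0.08525607100139874} 0.0187 ['PlanningError', 'camera', 'close_job', 'grip_depth', 'state']
scene {'fovy': 47.96261823260748, 'cx': 275.6541423932373, 'cy': 210.05359525558353, 'dist_coeffs': array([0.0469, 0.    , 0.    , 0.    , 0.    ]), 'R': array([[ 0.899 , -0.4379, -0.0067],
       [-0.3112, -0.628 , -0.7133],
       [ 0.3081,  0.6434, -0.7008]]), 't': array([-0.5552,  0.225 ,  1.1289])}
side {'fovy': 42.797019273944294, 'cx': 285.1499269204171, 'cy': 210.3330871325774, 'dist_coeffs': array([0.0068, 0.    , 0.    , 0.    , 0.    ]), 'R': array([[ 0.7229,  0.691 ,  0.001 ],
       [ 0.5399, -0.5639, -0.6249],
       [-0.4312,  0.4523, -0.7807]]), 't': array([-0.3881, -0.2922,  1.5471])}
{'fovy': 62.885744395726, 'cx': 271.0758398453, 'cy': 211.1594768519016, 'dist_coeffs': array([-0.0507,  0.    ,  0.    ,  0.    ,  0.    ]), 'mount': array([[-0.0009, -0.9642, -0.2651,  0.0675],
       [ 1.    , -0.001 ,  0.0003,  0.0001],
       [-0.0006, -0.2651,  0.9642, -0.1424],
       [ 0.    ,  0.    ,  0.    ,  1.    ]])}
```

View pics/scene0.png

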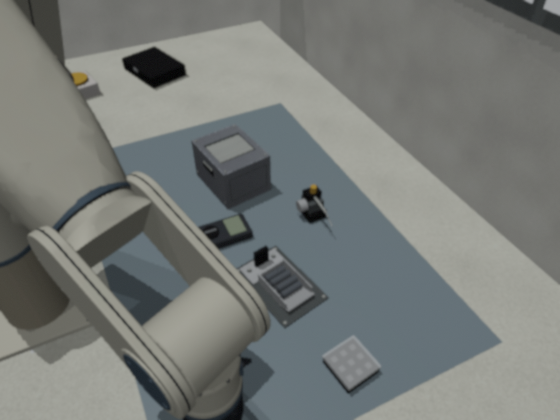

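View pics/side0.png

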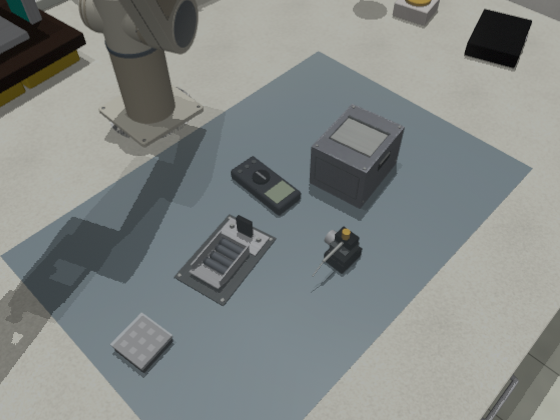

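```bash
python3 - <<'E'
import cv2,numpy as np
s=cv2.imread('pics/scene0.png');d=cv2.imread('pics/side0.png')
def z(im,x,y,w=100,h=75): return cv2.resize(im[y:y+h,x:x+w],(400,300),interpolation=cv2.INTER_CUBIC)
m=np.vstack([np.hstack([z(s,183,127),z(d,308,102,108,81)]),np.hstack([z(s,236,242,100,75),z(d,174,210,108,81)])])
cv2.imwrite('pics/m1.png',m)
E
```

```text
(no output)
```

View pics/m1.png

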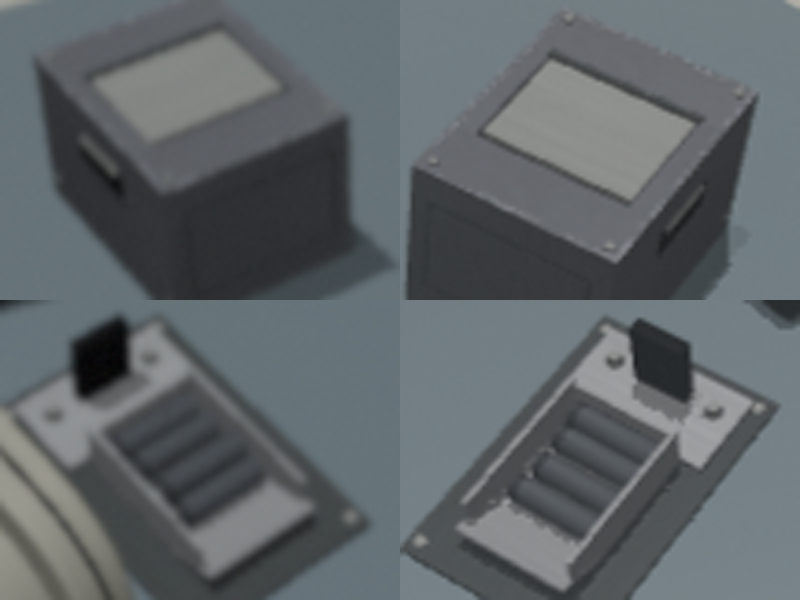

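```bash
cat > h.py <<'E'
import cv2,numpy as np,json
from scipy.optimize import least_squares
np.set_printoptions(precision=4,suppress=True)
def proj(c,P):
    f=210/np.tan(np.radians(c['fovy'])/2); K=np.array([[f,0,c['cx']],[0,f,c['cy']],[0,0,1]])
    return cv2.projectPoints(np.asarray(P,float).reshape(-1,1,3),cv2.Rodrigues(np.array(c['R']))[0],np.array(c['t']),K,np.array(c['dist_coeffs']))[0][:,0]
def rz(a): return np.array([[np.cos(a),-np.sin(a),0],[np.sin(a),np.cos(a),0],[0,0,1]])
def fit(obs,x0):  # obs: list of (cam, Pts(local mm), pixels)
    def r(p): return np.concatenate([(proj(c,(rz(p[2])@(np.array(P).T/1e3)).T+[p[0],p[1],0])-u).ravel() for c,P,u in obs])
    s=least_squares(r,x0,loss='soft_l1'); return s.x,r(s.x)
E
python3 - <<'E'
from h import *
from bench import ctrl
S=ctrl.camera('scene');D=ctrl.camera('side')
for c in(S,D): print('campos',-c['R'].T@c['t'])
# plate
a=[(76,38,15),(76,-38,15)]
best=None
pl=lambda sgn:[(S,[(76,-38*sgn,15),(76,38*sgn,15),(105,-68*sgn,5),(-105,-68*sgn,5),(-85,-40*sgn,19),(-85,40*sgn,19)],[(273.5,256.3),(249.3,270.5),(276,246.5),(328.5,297.5),(314,294.5),(288,311.5)]),
 (D,[(76,-38*sgn,15),(76,38*sgn,15),(105,-68*sgn,5),(105,68*sgn,5),(-105,-68*sgn,5),(-85,-40*sgn,19),(-85,40*sgn,19)],None)]
uS=[(273.5,256.3),(249.3,270.5),(276,246.5),(328.5,297.5),(314,294.5),(288,311.5)]
# side cam: from other side -> order: left in image is a, right is b
uD=[(232,226.2),(258.5,239.7),(229.3,214.9),(276,238.3),(174,277),(190.7,270.7),(219.4,287.8)]
def run(sS,sD):
    f=lambda s,n:[(76,38*s,15),(76,-38*s,15),(105,68*s,5)]+([(105,-68*s,5)] if n else [])+[(-105,68*s,5),(-85,40*s,19),(-85,-40*s,19)]
    return min((fit([(S,f(sS,0),uS),(D,f(sD,1),uD)],[.5,-.4,y]) for y in np.arange(-3,3.2,.7)),key=lambda q:np.abs(q[1]).sum())
for sS in(1,-1):
  for sD in(1,-1):
    p,r=run(sS,sD);print('plate',sS,sD,p,np.abs(r).max().round(2))
# box: try all cyclic orders
T=[(95,75,130),(95,-75,130),(-95,-75,130),(-95,75,130)];F=[(45,55,128.5),(45,-55,128.5),(-41,-55,128.5),(-41,55,128.5)]
uS=[(192.5,142.5),(236.8,126.5),(270,156.5),(224.3,175.3)];fS=[(205.5,146.5),(238.5,134),(254.3,150),(220.5,162)]
uD=[(311.2,146.5),(353.4,104.7),(403.8,127.6),(365.5,171.7)];fD=[(329.6,137.6),(348.5,116),(389.8,134.4),(370.6,156)]
R=[]
for i in range(4):
  for j in range(4):
    ro=lambda L,k:L[k:]+L[:k]
    for y in(-2.5,-1,.5,2):
      p,r=fit([(S,ro(T,i)+ro(F,i),uS+fS),(D,ro(T,j)+ro(F,j),uD+fD)],[.7,0,y]);R.append((np.abs(r).sum(),i,j,p,r))
R.sort(key=lambda q:q[0])
for q in R[:6]: print(q[:4],np.abs(q[4]).max(), q[4].reshape(-1,2)[[4,5,6,7,12,13,14,15]].round(1).tolist())
E
```

```text
campos [ 0.2213 -0.8281  0.9479]
campos [ 1.1054 -0.5964  1.0255]
plate 1 1 [ 0.5425 -0.1958  1.7852] 39.94
plate 1 -1 [ 0.5419 -0.2002  0.7509] 87.55
plate -1 1 [ 0.5351 -0.1956  1.7592] 3.57
plate -1 -1 [ 0.5297 -0.1998  1.7631] 50.0
(np.float64(32.52796905432646), 0, 3, array([0.5786, 0.2103, 1.7104])) 3.4995948390579485 [[0.9, -0.3], [0.9, -0.4], [0.6, -1.9], [0.7, -0.2], [-0.0, -1.1], [-0.2, 1.1], [-2.6, 0.5], [-1.3, -0.4]]
(np.float64(32.52797005672406), 0, 3, array([0.5786, 0.2103, 1.7104])) 3.499594877487411 [[0.9, -0.3], [0.9, -0.4], [0.6, -1.9], [0.7, -0.2], [-0.0, -1.1], [-0.2, 1.1], [-2.6, 0.5], [-1.3, -0.4]]
(np.float64(32.52797050916277), 0, 3, array([ 0.5786,  0.2103, -4.5728])) 3.4995948875438643 [[0.9, -0.3], [0.9, -0.4], [0.6, -1.9], [0.7, -0.2], [-0.0, -1.1], [-0.2, 1.1], [-2.6, 0.5], [-1.3, -0.4]]
(np.float64(36.204654540187775), 2, 1, array([ 0.5785,  0.2126, -1.434 ])) 3.8647832774466764 [[1.3, -0.0], [1.3, -0.2], [0.9, -1.5], [0.9, 0.1], [-0.3, -0.7], [-0.4, 1.4], [-2.9, 1.0], [-1.7, 0.1]]
(np.float64(36.20465466691262), 2, 1, array([ 0.5785,  0.2126, -1.434 ])) 3.8647832774520054 [[1.3, -0.0], [1.3, -0.2], [0.9, -1.5], [0.9, 0.1], [-0.3, -0.7], [-0.4, 1.4], [-2.9, 1.0], [-1.7, 0.1]]
(np.float64(36.204654708569905), 2, 1, array([0.5785, 0.2126, 4.8492])) 3.864783277813032 [[1.3, -0.0], [1.3, -0.2], [0.9, -1.5], [0.9, 0.1], [-0.3, -0.7], [-0.4, 1.4], [-2.9, 1.0], [-1.7, 0.1]]
```

View pics/wrist0.png

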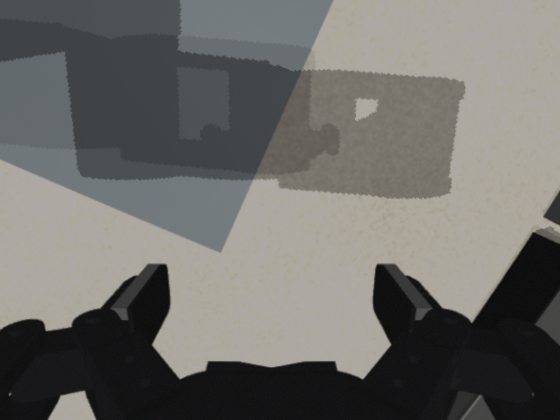

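The grip end of the tray points roughly to world +y: plate at about (0.535, -0.196), yaw 1.76. The box is at about (0.579, 0.210) with yaw 1.71. Moves only include roll about the tool's axis, so I'll first check, in free space, how the arm behaves at its reach limit.

{"op": "carry_out", "data": {
  "plan": [
    {"y": 5},
    {"y": 5},
    {"y": 5},
    {"y": 5},
    {"y": 5}
  ]
}}

```text
schema error: expected keys x, y, z, roll, fingers
```

{"op": "carry_out", "data": {
  "plan": [
    {"y": 5},
    {"y": 5},
    {"y": 5},
    {"y": 5},
    {"y": 5}
  ]
}}

```text
schema error: expected keys x, y, z, roll, fingers
```

{"op": "carry_out", "data": {
  "plan": [
    {"x": 0,"y": 5,"z": 0,"roll": 0,"fingers": 8.5},
    {"x": 0,"y": 5,"z": 0,"roll": 0,"fingers": 8.5},
    {"x": 0,"y": 5,"z": 0,"roll": 0,"fingers": 8.5},
    {"x": 0,"y": 5,"z": 0,"roll": 0,"fingers": 8.5},
    {"x": 0,"y": 5,"z": 0,"roll": 0,"fingers": 8.5}
  ]
}}

```text
time: 0.75
eef_pos: [0.3613, -0.7987, 0.2311]
tool_rot: [[0.911, 0.412, -0.0], [0.412, -0.911, 0.0], [-0.0, -0.0, -1.0]]
wrist_force: [0.7, -2.0, 0.3]
opening: 0.0853
gripper_force: 0.0
```

{"op": "carry_out", "data": {
  "plan": [
    {"x": 0,"y": 5,"z": 0,"roll": 0,"fingers": 8.5},
    {"x": 0,"y": 5,"z": 0,"roll": 0,"fingers": 8.5},
    {"x": 0,"y": 5,"z": 0,"roll": 0,"fingers": 8.5},
    {"x": 0,"y": 5,"z": 0,"roll": 0,"fingers": 8.5},
    {"x": 0,"y": 5,"z": 0,"roll": 0,"fingers": 8.5}
  ]
}}

```text
time: 1.25
eef_pos: [0.4274, -0.9449, 0.2082]
tool_rot: [[0.911, 0.412, 0.013], [0.412, -0.911, -0.029], [0.0, 0.032, -0.999]]
wrist_force: [0.1, 0.5, -3.7]
opening: 0.0851
gripper_force: 0.0
```

{"op": "carry_out", "data": {
  "plan": [
    {"x": 0,"y": 5,"z": 0,"roll": 0,"fingers": 8.5},
    {"x": 0,"y": 5,"z": 0,"roll": 0,"fingers": 8.5},
    {"x": 0,"y": 5,"z": 0,"roll": 0,"fingers": 8.5},
    {"x": 0,"y": 5,"z": 0,"roll": 0,"fingers": 8.5},
    {"x": 0,"y": 5,"z": 0,"roll": 0,"fingers": 8.5}
  ]
}}

```text
time: 1.75
eef_pos: [0.4495, -0.9939, 0.2116]
tool_rot: [[0.911, 0.403, 0.086], [0.412, -0.891, -0.189], [-0.0, 0.208, -0.978]]
wrist_force: [0.4, -0.5, 0.2]
opening: 0.0854
gripper_force: 0.0
```

```bash
python3 -c "
from bench import ctrl
print(ctrl.state())"
```

```text
{'time': 1.75, 'joints': array([-1.1576371 ,  1.26988808,  0.08795136,  0.00238154,  1.57432519,
       -0.01135941]), 'qvel': array([-1.38534811e-04,  1.02382984e-03, -9.50415322e-04,  3.90936434e-03,
       -3.25522743e-01,  1.39712518e-03]), 'effort': array([ 4.75335546e-04, -1.00141747e+02, -3.61018360e+01,  5.05734133e-03,
       -4.55384189e-01, -2.24255942e-06]), 'eef_pos': array([ 0.44947739, -0.99386165,  0.21160841]), 'tool_rot': array([[ 9.11131992e-01,  4.03115245e-01,  8.56539098e-02],
       [ 4.12114658e-01, -8.91218310e-01, -1.89450343e-01],
       [-3.39886775e-05,  2.07913500e-01, -9.78147215e-01]]), 'wrist_force': array([ 0.35186567, -0.46915603,  0.20435377]), 'moment': array([0.11410525, 0.01165182, 0.00870381]), 'gripper_force': 0.0, 'opening': 0.08539536450364632}
```

{"op": "carry_out", "data": {
  "plan": [
    {"x": 3.5,"y": -3.3,"z": -1.2,"roll": 0,"fingers": 8.5},
    {"x": 3.5,"y": -3.3,"z": -1.2,"roll": 0,"fingers": 8.5},
    {"x": 3.5,"y": -3.3,"z": -1.2,"roll": 0,"fingers": 8.5},
    {"x": 3.5,"y": -3.3,"z": -1.2,"roll": 0,"fingers": 8.5},
    {"x": 3.5,"y": -3.3,"z": -1.2,"roll": 0,"fingers": 8.5}
  ]
}}

```text
time: 2.25
eef_pos: [0.5329, -0.7797, 0.2367]
tool_rot: [[0.911, 0.403, 0.086], [0.412, -0.891, -0.189], [0.001, 0.208, -0.978]]
wrist_force: [1.1, -0.0, 0.5]
opening: 0.0851
gripper_force: 0.0
```

{"op": "carry_out", "data": {
  "plan": [
    {"x": 3.5,"y": -3.3,"z": -1.2,"roll": 0,"fingers": 8.5},
    {"x": 3.5,"y": -3.3,"z": -1.2,"roll": 0,"fingers": 8.5},
    {"x": 3.5,"y": -3.3,"z": -1.2,"roll": 0,"fingers": 8.5},
    {"x": 3.5,"y": -3.3,"z": -1.2,"roll": 0,"fingers": 8.5},
    {"x": 3.5,"y": -3.3,"z": -1.2,"roll": 0,"fingers": 8.5}
  ]
}}

```text
time: 2.75
eef_pos: [0.621, -0.5493, 0.2613]
tool_rot: [[0.911, 0.403, 0.087], [0.412, -0.891, -0.189], [0.002, 0.208, -0.978]]
wrist_force: [0.8, -1.2, 0.4]
opening: 0.085
gripper_force: 0.0
```

{"op": "carry_out", "data": {
  "plan": [
    {"x": 3.5,"y": -3.3,"z": -1.2,"roll": 0,"fingers": 8.5},
    {"x": 3.5,"y": -3.3,"z": -1.2,"roll": 0,"fingers": 8.5},
    {"x": 3.5,"y": -3.3,"z": -1.2,"roll": 0,"fingers": 8.5},
    {"x": 3.5,"y": -3.3,"z": -1.2,"roll": 0,"fingers": 8.5},
    {"x": 3.5,"y": -3.3,"z": -1.2,"roll": 0,"fingers": 8.5}
  ]
}}

```text
time: 3.25
eef_pos: [0.709, -0.3187, 0.2862]
tool_rot: [[0.911, 0.403, 0.088], [0.412, -0.892, -0.188], [0.003, 0.207, -0.978]]
wrist_force: [0.9, -0.3, -1.0]
opening: 0.085
gripper_force: 0.0
```

{"op": "carry_out", "data": {
  "plan": [
    {"x": 3.5,"y": -3.3,"z": -1.2,"roll": 0,"fingers": 8.5},
    {"x": 3.5,"y": -3.3,"z": -1.2,"roll": 0,"fingers": 8.5},
    {"x": 3.5,"y": -3.3,"z": -1.2,"roll": 0,"fingers": 8.5},
    {"x": 3.5,"y": -3.3,"z": -1.2,"roll": 0,"fingers": 8.5},
    {"x": 3.5,"y": -3.3,"z": -1.2,"roll": 0,"fingers": 8.5}
  ]
}}

```text
time: 3.75
eef_pos: [0.7968, -0.0881, 0.3112]
tool_rot: [[0.911, 0.403, 0.088], [0.412, -0.892, -0.187], [0.003, 0.206, -0.979]]
wrist_force: [0.3, -0.5, -0.4]
opening: 0.085
gripper_force: 0.0
```

```bash
cat >> h.py <<'E'
def log():
    from bench import ctrl
    s=ctrl.state(); open('log.txt','a').write(json.dumps([np.array(s[k]).tolist() for k in('joints','eef_pos','tool_rot')])+'\n')
    z=s['tool_rot'][:,2]; print('t',s['time'],'q',s['joints'],'p',s['eef_pos'],'F',s['wrist_force'],'open',s['opening'],'tilt %.1f az %.1f'%(np.degrees(np.arccos(-z[2])),np.degrees(np.arctan2(z[1],z[0]))));print(s['tool_rot'])
    return s
E
python3 -c "
from h import *
f=open('log.txt','w')
f.write(json.dumps([[-1.165,0.4238,1.6307,-0.,1.0886,-0.019],[.2574,-.569,.2305],[[0.9111,0.4121,-0.0006],[0.4121,-0.9111,0.0014],[0,-0.0015,-1]]])+'\n')
f.write(json.dumps([[-1.1576371,1.26988808,0.08795136,0.00238154,1.57432519,-0.01135941],[0.44947739,-0.99386165,0.21160841],[[.91113,.403115,.0856539],[.4121147,-.891218,-.18945],[-.000034,.2079135,-.978147]]])+'\n');f.close()
log()"
```

```text
t 3.75 q [-0.0569  0.5878  1.1895 -0.191   1.2695  1.1376] p [ 0.7968 -0.0881  0.3112] F [ 0.2723 -0.4792 -0.3878] open 0.0850021934339236 tilt 11.9 az -64.8
[[ 0.9111  0.4027  0.0878]
 [ 0.4122 -0.8918 -0.1866]
 [ 0.0031  0.2062 -0.9785]]
```

{"op": "carry_out", "data": {
  "plan": [
    {"x": 3.5,"y": -3.3,"z": -1.2,"roll": 0,"fingers": 8.5},
    {"x": 3.5,"y": -3.3,"z": -1.2,"roll": 0,"fingers": 8.5},
    {"x": 3.5,"y": -3.3,"z": -1.2,"roll": 0,"fingers": 8.5},
    {"x": 3.5,"y": -3.3,"z": -1.2,"roll": 0,"fingers": 8.5},
    {"x": 3.5,"y": -3.3,"z": -1.2,"roll": 0,"fingers": 8.5}
  ]
}}

```text
time: 4.25
eef_pos: [0.8846, 0.1424, 0.3363]
tool_rot: [[0.911, 0.403, 0.088], [0.412, -0.892, -0.186], [0.003, 0.205, -0.979]]
wrist_force: [0.2, -1.2, -0.1]
opening: 0.0847
gripper_force: 0.0
```

{"op": "carry_out", "data": {
  "plan": [
    {"x": 3.5,"y": -3.3,"z": -1.2,"roll": 0,"fingers": 8.5},
    {"x": 3.5,"y": -3.3,"z": -1.2,"roll": 0,"fingers": 8.5},
    {"x": 4.9,"y": 0.5,"z": 0,"roll": 0,"fingers": 8.5},
    {"x": 4.9,"y": 0.5,"z": 0,"roll": 0,"fingers": 8.5},
    {"x": 4.9,"y": 0.5,"z": 0,"roll": 0,"fingers": 8.5}
  ]
}}

```text
time: 4.75
eef_pos: [0.9868, 0.2567, 0.3194]
tool_rot: [[0.906, 0.407, 0.115], [0.422, -0.889, -0.18], [0.029, 0.211, -0.977]]
wrist_force: [1.3, -1.2, -3.6]
opening: 0.085
gripper_force: 0.0
```

{"op": "carry_out", "data": {
  "plan": [
    {"x": 4.9,"y": 0.5,"z": 0,"roll": 0,"fingers": 8.5},
    {"x": 4.9,"y": 0.5,"z": 0,"roll": 0,"fingers": 8.5},
    {"x": 4.9,"y": 0.5,"z": 0,"roll": 0,"fingers": 8.5},
    {"x": 4.9,"y": 0.5,"z": 0,"roll": 0,"fingers": 8.5},
    {"x": 4.9,"y": 0.5,"z": 0,"roll": 0,"fingers": 8.5}
  ]
}}

```text
time: 5.25
eef_pos: [1.0392, 0.2802, 0.3077]
tool_rot: [[0.875, 0.397, 0.278], [0.444, -0.886, -0.131], [0.194, 0.238, -0.952]]
wrist_force: [-0.2, -0.2, 0.5]
opening: 0.085
gripper_force: 0.0
```

```bash
python3 -c "
from h import *
log()"
```

```text
t 5.25 q [ 0.3109  1.1834  0.088  -0.2115  1.6372  1.3972] p [1.0392 0.2802 0.3077] F [-0.1651 -0.2196  0.4542] open 0.08502100233850853 tilt 17.9 az -25.2
[[ 0.8747  0.3972  0.2777]
 [ 0.444  -0.8864 -0.1308]
 [ 0.1942  0.2377 -0.9517]]
```

{"op": "carry_out", "data": {
  "plan": [
    {"x": 4.9,"y": 0.7,"z": 0,"roll": 0,"fingers": 8.5},
    {"x": 4.9,"y": 0.7,"z": 0,"roll": 0,"fingers": 8.5},
    {"x": 4.9,"y": 0.7,"z": 0,"roll": 0,"fingers": 8.5},
    {"x": 4.9,"y": 0.7,"z": 0,"roll": 0,"fingers": 8.5},
    {"x": 4.9,"y": 0.7,"z": 0,"roll": 0,"fingers": 8.5}
  ]
}}

```text
time: 5.75
eef_pos: [1.0802, 0.2984, 0.3245]
tool_rot: [[0.82, 0.389, 0.42], [0.461, -0.884, -0.082], [0.34, 0.26, -0.904]]
wrist_force: [-0.4, 0.3, 0.5]
opening: 0.0852
gripper_force: 0.0
```

{"op": "carry_out", "data": {
  "plan": [
    {"x": 4.9,"y": 0.7,"z": 0,"roll": 0,"fingers": 8.5},
    {"x": 4.9,"y": 0.7,"z": 0,"roll": 0,"fingers": 8.5},
    {"x": 4.9,"y": 0.7,"z": 0,"roll": 0,"fingers": 8.5},
    {"x": 4.9,"y": 0.7,"z": 0,"roll": 0,"fingers": 8.5},
    {"x": 4.9,"y": 0.7,"z": 0,"roll": 0,"fingers": 8.5}
  ]
}}

```text
time: 6.25
eef_pos: [1.1079, 0.3197, 0.3737]
tool_rot: [[0.746, 0.377, 0.549], [0.469, -0.882, -0.031], [0.473, 0.281, -0.835]]
wrist_force: [0.8, 0.5, 0.5]
opening: 0.0849
gripper_force: 0.0
```

```bash
cat > kin.py <<'E'
from h import *
from scipy.spatial.transform import Rotation as Ro
def fk(q,p):
    H,d,a,L1,e,L2,b,LT=p
    R=Ro.from_euler('z',q[0]); x=np.array([0,0,H])
    R=R*Ro.from_euler('y',q[1]); x=x+(Ro.from_euler('z',q[0])).apply([a,d,0])+R.apply([0,0,L1])
    R=R*Ro.from_euler('y',q[2]); x=x+R.apply([e,0,L2])
    R=R*Ro.from_euler('z',q[3])*Ro.from_euler('y',q[4]); x=x+R.apply([b,0,LT])
    return R*Ro.from_euler('z',q[5]),x
def D(): return [json.loads(l) for l in open('log.txt')]
def fitk():
    d=D()
    def r(p): return np.concatenate([fk(q,p)[1]-np.array(x) for q,x,_ in d]+[1e-3*(np.array(p)-[.3,0,0,.45,0,.4,0,.3])])
    s=least_squares(r,[.3,0,0,.45,0,.4,0,.3]); return s.x,s.fun[:-8]
if __name__=='__main__':
    log(); p,r=fitk(); print('params',p,'maxres',np.abs(r).max())
    for q,x,T in D()[-2:]:
        R=fk(q,p)[0].as_matrix(); print((R.T@np.array(T)).round(3).tolist())
E
python3 kin.py
```

```text
t 6.25 q [ 0.3239  1.1529  0.0871 -0.2105  1.3578  1.4023] p [1.1079 0.3197 0.3737] F [0.8312 0.4951 0.519 ] open 0.08491315458665534 tilt 33.3 az -3.2
[[ 0.7459  0.3774  0.5489]
 [ 0.4694 -0.8825 -0.0311]
 [ 0.4726  0.2808 -0.8353]]
params [ 0.3122  0.0119 -0.0001  0.5632  0.0774  0.485   0.      0.301 ] maxres 3.090311529407863e-05
[[0.0, -1.0, 0.0], [1.0, -0.0, -0.0], [0.0, 0.0, 1.0]]
[[0.0, -1.0, 0.0], [1.0, 0.0, 0.0], [0.0, 0.0, 1.0]]
```

```bash
cat >> kin.py <<'E'
lo=np.array([-3,-.9,.09,-1.31,.11,-2.54]);hi=np.array([3,2.11,2.58,4.45,2.69,2.54])
P=fitk()[0]; RT=Ro.from_matrix([[0,-1,0],[1,0,0],[0,0,1]])
def ik(pos,R,q0):
    R=Ro.from_matrix(R)
    def r(q):
        A,x=fk(q,P); return np.r_[(x-pos)*10,((A*RT).inv()*R).as_rotvec()]
    s=least_squares(r,np.clip(q0,lo+1e-3,hi-1e-3),bounds=(lo,hi)); return s.x,np.abs(s.fun).max()
def toolR(th,az,psi=0): # tilt, azimuth; y = horizontal to the right of az
    z=np.array([np.sin(th)*np.cos(az),np.sin(th)*np.sin(az),-np.cos(th)]); y=np.array([np.sin(az),-np.cos(az),0])
    return np.c_[np.cross(y,z),y,z]@rz(psi)
E
python3 - <<'E'
from kin import *
yawT=1.76; pl=np.array([.535,-.196,0]); box=np.array([.5786,.2103,0]); yawB=1.71
az=yawT-np.pi/2
g=pl+rz(yawT)@[.076,0,.047]
for th in(50,55,60,65,70):
    t=np.radians(th)
    R=toolR(t,az); q,e=ik(g+R[:,2]*.0187,R,[-.2,0,2.2,-.2,.8,1.4])
    _,w=fk(q,P-np.array([0]*7+[P[7]]))
    print(th,'grasp',q,round(e,4),'wrist',w)
    for psi in(20,45):
        R2=toolR(t,az,np.radians(psi)); Rt=R2@toolR(t,az).T@rz(yawT)
        lip=box+rz(yawB)@[.045-.07,0,.105]
        gg=lip-Rt@[-.161,0,-.028]
        q2,e2=ik(gg+R2[:,2]*.0187,R2,q+[.5,0,0,0,0,.3])
        print('   pour',psi,q2,round(e2,4),'grip',gg,'tip %.1f lat %.1f lipyaw-box %.1f'%(np.degrees(np.arcsin(Rt[2,0])),np.degrees(np.arcsin(Rt[2,1])),np.degrees(np.arctan2(Rt[1,0],Rt[0,0])-yawB)))
S=dict(__import__('bench').ctrl.camera('side')); 
# meter/positioner rough positions: ray to z
def ray(c,u,z):
    f=210/np.tan(np.radians(c['fovy'])/2);d=c['R'].T@[(u[0]-c['cx'])/f,(u[1]-c['cy'])/f,1];o=-c['R'].T@c['t'];return (o+d*(z-o[2])/d[2]).round(3)
for n,u in dict(mA=(255,157),mB=(231,180),mC=(300,190),mD=(273,212)).items(): print(n,ray(S,u,.037))
print('pos',ray(S,(345,265),0),'chip',ray(S,(142,340),.029))
E
```

```text
50 grasp [-0.5181  0.7669  2.3034  2.3922  0.8194 -1.5074] 0.0 wrist [ 0.3083 -0.162   0.2285]
   pour 20 [ 0.636   0.5108  2.0497  4.1162  0.4115 -1.8565] 0.0 grip [0.5889 0.3334 0.1742] tip 15.2 lat 1.7 lipyaw-box -10.3
   pour 45 [ 0.5221  0.4445  2.0091  4.1692  0.2968 -1.5743] 0.0 grip [0.6314 0.2955 0.2154] tip 32.8 lat 8.3 lipyaw-box -29.9
55 grasp [-0.547   0.8261  2.3158  2.4055  0.9602 -1.5711] 0.0 wrist [ 0.2936 -0.1648  0.2089]
   pour 20 [ 0.6526  0.531   2.0884  3.9509  0.5304 -1.6781] 0.0 grip [0.5853 0.3322 0.177 ] tip 16.3 lat 1.6 lipyaw-box -8.9
   pour 45 [ 0.5358  0.449   2.0601  3.9198  0.4076 -1.3167] 0.0 grip [0.6241 0.293  0.2208] tip 35.4 lat 7.9 lipyaw-box -27.0
60 grasp [-0.5742  0.8904  2.3214  2.4042  1.0985 -1.6252] 0.0 wrist [ 0.2806 -0.1673  0.1882]
   pour 20 [ 0.669   0.5594  2.1226  3.8499  0.6618 -1.5615] 0.0 grip [0.5815 0.331  0.1794] tip 17.2 lat 1.5 lipyaw-box -7.4
   pour 45 [ 0.55    0.4623  2.1074  3.7815  0.5375 -1.1678] 0.0 grip [0.6163 0.2906 0.2254] tip 37.8 lat 7.3 lipyaw-box -23.7
65 grasp [-0.5989  0.9575  2.32    2.3921  1.2322 -1.6728] 0.0 wrist [ 0.2694 -0.1695  0.1663]
   pour 20 [ 0.6849  0.5959  2.1514  3.7859  0.8004 -1.4791] 0.0 grip [0.5775 0.3299 0.1815] tip 18.1 lat 1.3 lipyaw-box -5.9
   pour 45 [ 0.5645  0.4851  2.1503  3.6993  0.6786 -1.0724] 0.0 grip [0.6082 0.2882 0.2294] tip 39.9 lat 6.4 lipyaw-box -20.0
70 grasp [-0.6204  1.0257  2.3116  2.3721  1.3598 -1.7153] 0.0 wrist [ 0.2602 -0.1712  0.1436]
   pour 20 [ 0.6998  0.64    2.1744  3.745   0.943  -1.417 ] 0.0 grip [0.5733 0.3287 0.1833] tip 18.7 lat 1.1 lipyaw-box -4.2
   pour 45 [ 0.5791  0.5176  2.1883  3.6482  0.8273 -1.0051] 0.0 grip [0.5998 0.2859 0.2327] tip 41.6 lat 5.4 lipyaw-box -16.0
mA [0.382 0.05  0.037]
mB [ 0.396 -0.047  0.037]
mC [0.542 0.047 0.037]
mD [ 0.542 -0.047  0.037]
pos [ 0.747 -0.023  0.   ] chip [ 0.578 -0.456  0.029]
```

```bash
python3 - <<'E'
from h import *
from bench import ctrl
ims=[]
for n,(x,y,w,h) in dict(scene=(232,238,100,90),side=(172,208,108,97)).items():
    c=ctrl.camera(n); im=c['image'][:,:,::-1]; cv2.imwrite(f'pics/{n}1.png',im)
    z=cv2.resize(np.ascontiguousarray(im[y:y+h,x:x+w]),None,fx=4 if n=='side' else 3.67,fy=4 if n=='side' else 3.67,interpolation=cv2.INTER_LANCZOS4)
    z=cv2.convertScaleAbs(z,alpha=1.6,beta=-60); z=cv2.resize(np.ascontiguousarray(im[y:y+h,x:x+w]),(400,int(400*h/w)),interpolation=cv2.INTER_LANCZOS4)
    ims.append(cv2.convertScaleAbs(z,alpha=1.5,beta=-50)[:358])
b=[]
for n,(x,y,w,h) in dict(scene=(188,122,90,54),side=(306,100,100,60)).items():
    im=cv2.imread(f'pics/{n}1.png'); b.append(cv2.convertScaleAbs(cv2.resize(im[y:y+h,x:x+w],(400,240),interpolation=cv2.INTER_LANCZOS4),alpha=1.5,beta=-50))
cv2.imwrite('pics/m2.png',np.vstack([np.hstack(ims),np.hstack(b)]))
E
```

```text
(no output)
```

View pics/m2.png

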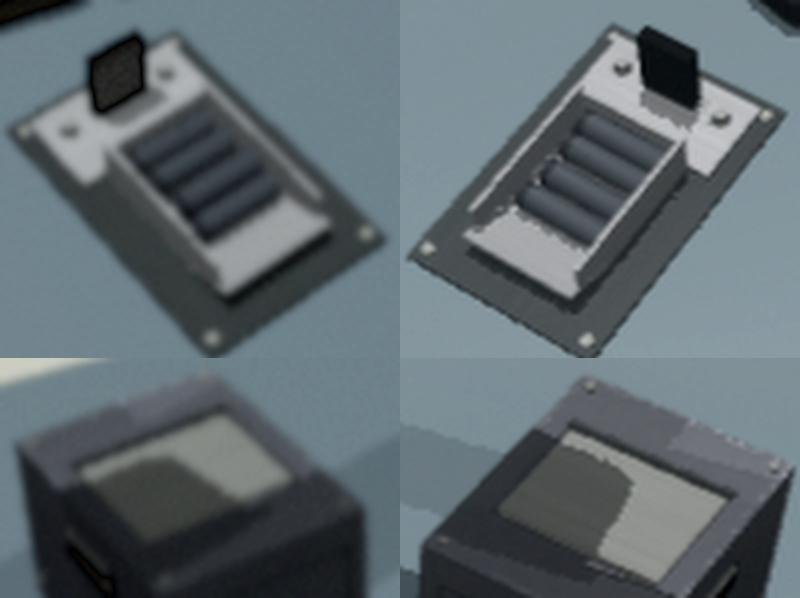

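```bash
python3 - <<'E'
from h import *
from bench import ctrl
S=ctrl.camera('scene');D=ctrl.camera('side')
cv=lambda L,o,s:[(o[0]+(x+.5)/s-.5,o[1]+(y+.5)/s-.5) for x,y in L]
pS=cv([(180,32),(8,130),(386,240),(167,72),(68,130),(331,222),(220,297)],(232,238),4.0)
PS=[(105,-68,5),(105,68,5),(-105,-68,5),(76,-38,15),(76,38,15),(-85,-40,19),(-85,40,19)]
pD=cv([(212,22),(386,113),(5,258),(222,66),(321,116),(65,232),(176,298)],(172,208),3.704)
PD=[(105,68,5),(105,-68,5),(-105,68,5),(76,38,15),(76,-38,15),(-85,40,19),(-85,-40,19)]
# which assignment: scene sign -1 for first, side +1 (from earlier) 
out={}
for nm,o in dict(both=[(S,PS,pS),(D,PD,pD)],S=[(S,PS,pS)],D=[(D,PD,pD)]).items():
    p,r=fit(o,[.535,-.196,1.76]);print('plate',nm,p,r.reshape(-1,2).round(1).tolist()); 
F=lambda s:[(45,55,128.5),(45,-55,128.5),(-41,-55,128.5),(-41,55,128.5)]
fS=cv([(80,107),(222,52),(295,114),(150,184),(18,84),(208,14),(365,147),(155,225)],(188,122),4.444)
BS=[(45,55,128.5),(45,-55,128.5),(-41,-55,128.5),(-41,55,128.5),(95,75,130),(95,-75,130),(-95,-75,130),(-95,75,130)]
fD=cv([(97,152),(165,72),(335,137),(260,225),(22,187),(183,20),(393,107)],(306,100),4)
BD=[BS[3],BS[0],BS[1],BS[2],BS[7],BS[4],BS[5]]
for nm,o in dict(both=[(S,BS,fS),(D,BD,fD)],S=[(S,BS,fS)],D=[(D,BD,fD)]).items():
    p,r=fit(o,[.578,.21,1.71]);print('box',nm,p,r.reshape(-1,2).round(1).tolist())
E
```

```text
plate both [ 0.5347 -0.1958  1.7633] [[-0.1, -1.5], [-0.0, -1.4], [1.3, -0.9], [0.6, -2.0], [1.1, -2.4], [0.9, 0.4], [2.2, -0.9], [-0.3, -0.8], [-0.5, -0.8], [-0.6, -2.2], [-0.4, -1.8], [-0.6, -1.2], [-2.2, 0.8], [-3.2, 0.1]]
plate S [ 0.531  -0.1981  1.7604] [[-0.8, -0.4], [-0.9, -0.4], [0.4, 0.5], [-0.2, -0.9], [0.2, -1.3], [0.0, 1.8], [1.1, 0.5]]
plate D [ 0.5387 -0.1957  1.7806] [[-0.0, 0.1], [0.4, -0.5], [0.8, -0.4], [0.2, -1.0], [0.3, -0.7], [-0.7, 2.4], [-1.2, 1.2]]
box both [0.578  0.2115 1.7353] [[0.4, 0.8], [0.9, -0.0], [0.5, 0.3], [0.0, -1.3], [-0.3, -0.5], [0.8, -1.9], [1.3, -0.6], [2.7, 2.1], [-0.1, -1.0], [0.9, -0.8], [-2.2, 0.2], [-0.6, -0.8], [-0.4, -0.4], [-0.5, -2.1], [0.2, -1.2]]
box S [0.5758 0.2121 1.7237] [[-0.4, 0.7], [0.4, 0.1], [-0.3, 0.6], [-1.1, -1.2], [-0.9, -0.7], [0.5, -1.8], [0.4, -0.2], [1.4, 2.2]]
box D [0.5804 0.2098 1.7381] [[0.2, -0.1], [1.1, 0.0], [-1.8, 1.0], [-0.1, 0.1], [-0.1, 0.5], [-0.3, -1.3], [0.5, -0.5]]
```

{"op": "carry_out", "data": {
  "plan": [
    {"x": 4.9,"y": 0.6,"z": 0,"roll": 0,"fingers": 8.5},
    {"x": 4.9,"y": 0.6,"z": 0,"roll": 0,"fingers": 8.5},
    {"x": 4.9,"y": 0.6,"z": 0,"roll": 0,"fingers": 8.5},
    {"x": 4.9,"y": 0.6,"z": 0,"roll": 0,"fingers": 8.5},
    {"x": 4.9,"y": 0.6,"z": 0,"roll": 0,"fingers": 8.5}
  ]
}}

```text
time: 7.0
eef_pos: [1.1198, 0.3462, 0.4481]
tool_rot: [[0.657, 0.364, 0.661], [0.47, -0.882, 0.019], [0.59, 0.298, -0.751]]
wrist_force: [0.6, 0.0, -0.0]
opening: 0.0849
gripper_force: 0.0
```

{"op": "carry_out", "data": {
  "plan": [
    {"x": 4.9,"y": 0.6,"z": 0,"roll": 0,"fingers": 8.5},
    {"x": 4.9,"y": 0.6,"z": 0,"roll": 0,"fingers": 8.5},
    {"x": 4.9,"y": 0.6,"z": 0,"roll": 0,"fingers": 8.5},
    {"x": 4.9,"y": 0.6,"z": 0,"roll": 0,"fingers": 8.5},
    {"x": 4.9,"y": 0.6,"z": 0,"roll": 0,"fingers": 8.5}
  ]
}}

```text
time: 7.5
eef_pos: [1.1164, 0.3709, 0.5387]
tool_rot: [[0.558, 0.35, 0.752], [0.464, -0.883, 0.066], [0.687, 0.312, -0.656]]
wrist_force: [0.2, 1.3, -0.3]
opening: 0.0851
gripper_force: 0.0
```

```bash
python3 -c "
from h import *
log()"
```

```text
t 7.5 q [ 0.3631  1.0395  0.0871 -0.2231  1.1872  1.4123] p [1.1164 0.3709 0.5387] F [ 0.1716  1.2561 -0.3447] open 0.08506781981790831 tilt 49.0 az 5.0
[[ 0.5585  0.3501  0.752 ]
 [ 0.4643 -0.8832  0.0663]
 [ 0.6874  0.3122 -0.6558]]
```

{"op": "carry_out", "data": {
  "plan": [
    {"x": 4.9,"y": 0.4,"z": 0,"roll": 0,"fingers": 8.5},
    {"x": 4.9,"y": 0.4,"z": 0,"roll": 0,"fingers": 8.5},
    {"x": 4.9,"y": 0.4,"z": 0,"roll": 0,"fingers": 8.5},
    {"x": 4.9,"y": 0.4,"z": 0,"roll": 0,"fingers": 8.5},
    {"x": 4.9,"y": 0.4,"z": 0,"roll": 0,"fingers": 8.5}
  ]
}}

```text
time: 8.0
eef_pos: [1.0946, 0.4017, 0.6393]
tool_rot: [[0.453, 0.336, 0.826], [0.453, -0.885, 0.112], [0.768, 0.323, -0.553]]
wrist_force: [-0.0, -0.3, -0.3]
opening: 0.0849
gripper_force: 0.0
```

{"op": "carry_out", "data": {
  "plan": [
    {"x": 4.9,"y": 0.4,"z": 0,"roll": 0,"fingers": 8.5},
    {"x": 4.9,"y": 0.4,"z": 0,"roll": 0,"fingers": 8.5},
    {"x": 4.9,"y": 0.4,"z": 0,"roll": 0,"fingers": 8.5},
    {"x": 4.9,"y": 0.4,"z": 0,"roll": 0,"fingers": 8.5},
    {"x": 4.9,"y": 0.4,"z": 0,"roll": 0,"fingers": 8.5}
  ]
}}

```text
time: 8.5
eef_pos: [1.0574, 0.4269, 0.7468]
tool_rot: [[0.344, 0.323, 0.882], [0.435, -0.887, 0.155], [0.832, 0.331, -0.445]]
wrist_force: [-0.8, 0.5, 0.3]
opening: 0.0851
gripper_force: 0.0
```

```bash
python3 -c "
from h import *
s=log();z=s['tool_rot'][:,2];a=.199
print('along',z[0]*np.cos(a)+z[1]*np.sin(a),'lat',-z[0]*np.sin(a)+z[1]*np.cos(a))"
```

```text
t 8.5 q [ 0.434   0.8822  0.0871 -0.2624  1.0911  1.4338] p [1.0574 0.4269 0.7468] F [-0.7965  0.4837  0.2592] open 0.08507263853062472 tilt 63.6 az 10.0
[[ 0.3435  0.3229  0.8819]
 [ 0.4353 -0.8868  0.1551]
 [ 0.8322  0.3306 -0.4452]]
along 0.8951605082984238 lat -0.022266110020717933
```

{"op": "carry_out", "data": {
  "plan": [
    {"x": 4.9,"y": 0.3,"z": 0,"roll": 0,"fingers": 8.5},
    {"x": 4.9,"y": 0.3,"z": 0,"roll": 0,"fingers": 8.5},
    {"x": 4.9,"y": 0.3,"z": 0,"roll": 0,"fingers": 8.5}
  ]
}}

```text
time: 8.8
eef_pos: [1.027, 0.4422, 0.8116]
tool_rot: [[0.276, 0.315, 0.908], [0.423, -0.888, 0.18], [0.863, 0.334, -0.379]]
wrist_force: [0.2, 0.3, 0.2]
opening: 0.0846
gripper_force: 0.0
```

```bash
cat >> kin.py <<'E'
def track(q,pts,R,n=30): # joint path along straight segments, printed sparsely
    A,x=fk(q,P); 
    for p in pts:
        for k in range(1,n+1):
            q,e=ik(x+(np.array(p)-x)*k/n,R,q)
            if k%(n//3)==0: print('  ',x+(np.array(p)-x)*k/n,q,round(e,4))
        x=np.array(p)
    return q
E
cat > plan1.py <<'E'
from kin import *
s=log();z=s['tool_rot'][:,2];a=.199;R=s['tool_rot']
print('along',z[0]*np.cos(a)+z[1]*np.sin(a),'lat',-z[0]*np.sin(a)+z[1]*np.cos(a))
# roll needed so tool y is horizontal-ish = -tray x (az a-90deg)
tx=-np.array([np.cos(a+np.pi/2),np.sin(a+np.pi/2),0]); l=R.T@tx; psi=np.arctan2(-l[0],l[1]);print('roll to do deg',np.degrees(psi))
Rn=R@rz(psi);print(Rn)
g=np.array([.5347,-.197,0])+rz(1.77)@[.076,0,.047]
tg=g+Rn[:,2]*.0187; pre=tg-Rn[:,2]*.16
print('grip',g,'tcp',tg,'pre',pre)
for mids in([[.75,0,.45]],[[.8,-.2,.45]],[[.85,-.4,.45]]):
    print('via',mids); q,e=ik(s['eef_pos'],Rn,s['joints'])
    q=track(q,mids+[pre,tg],Rn)
E
python3 plan1.py
```

```text
t 8.8 q [ 0.4614  0.8301  0.0871 -0.2804  1.0718  1.4412] p [1.027  0.4422 0.8116] F [0.1999 0.3041 0.2266] open 0.0845783648341254 tilt 67.7 az 11.2
[[ 0.2765  0.3155  0.9078]
 [ 0.4228 -0.8882  0.1799]
 [ 0.863   0.3341 -0.3789]]
along 0.9254144170089281 lat -0.0031180273925464075
roll to do deg 21.089332156282968
[[ 0.3715  0.1949  0.9078]
 [ 0.0749 -0.9808  0.1799]
 [ 0.9254  0.0012 -0.3789]]
grip [ 0.5197 -0.1225  0.047 ] tcp [ 0.5366 -0.1191  0.0399] pre [ 0.3914 -0.1479  0.1005]
via [[0.75, 0, 0.45]]
   [0.9346 0.2948 0.6911] [ 0.332   0.3888  1.0813 -0.262   0.5073  1.8517] 0.0
   [0.8423 0.1474 0.5705] [0.1417 0.2127 1.5709 0.2772 0.1832 1.2763] 0.0
   [0.75 0.   0.45] [-0.138   0.167   1.9118  1.8723  0.3229 -0.4487] 0.0
   [ 0.6305 -0.0493  0.3335] [-0.314   0.1998  2.2257  2.2448  0.6161 -0.9847] 0.0
   [ 0.5109 -0.0986  0.217 ] [-0.6135  0.4451  2.4569  2.2408  1.0244 -1.3698] 0.0
   [ 0.3914 -0.1479  0.1005] [-1.0927  0.9092  2.5171  1.9499  1.2753 -1.8579] 0.0
   [ 0.4398 -0.1383  0.0803] [-0.9043  0.9457  2.4623  2.12    1.3129 -1.8171] 0.0
   [ 0.4882 -0.1287  0.0601
[... 954 characters left out ...]
63 0.3872 1.0836 0.1164 0.4922 1.4443] 0.0
   [ 0.909  -0.1193  0.5705] [-0.2844  0.3506  1.3863  1.0628  0.5111  0.3721] 0.0
   [ 0.85 -0.4   0.45] [-0.6833  0.5577  1.333   1.3313  0.8235 -0.0853] 0.0
   [ 0.6971 -0.316   0.3335] [-0.739   0.446   1.8283  1.6602  0.8441 -0.6094] 0.0
   [ 0.5443 -0.2319  0.217 ] [-0.8427  0.5006  2.2281  1.9065  1.0056 -1.1503] 0.0
   [ 0.3914 -0.1479  0.1005] [-1.0927  0.9092  2.5171  1.9499  1.2753 -1.8579] 0.0
   [ 0.4398 -0.1383  0.0803] [-0.9043  0.9457  2.4623  2.12    1.3129 -1.8171] 0.0
   [ 0.4882 -0.1287  0.0601] [-0.7471  0.9716  2.3935  2.2577  1.3192 -1.7584] 0.0
   [ 0.5366 -0.1191  0.0399] [-0.6197  0.9943  2.3145  2.3672  1.2994 -1.6981] 0.0
```

{"op": "carry_out", "data": {
  "plan": [
    {"x": 0,"y": 0,"z": 0,"roll": 7,"fingers": 2.8},
    {"x": 0,"y": 0,"z": 0,"roll": 7,"fingers": 2.8},
    {"x": 0,"y": 0,"z": 0,"roll": 7.1,"fingers": 2.8},
    {"x": -2.9,"y": 3.7,"z": -1.1,"roll": 0,"fingers": 2.8},
    {"x": -2.9,"y": 3.7,"z": -1.1,"roll": 0,"fingers": 2.8}
  ]
}}

```text
time: 9.3
eef_pos: [1.0118, 0.3862, 0.7776]
tool_rot: [[0.372, 0.197, 0.907], [0.077, -0.98, 0.181], [0.925, 0.002, -0.38]]
wrist_force: [2.0, 0.4, 0.3]
opening: 0.0281
gripper_force: 0.0
```

{"op": "carry_out", "data": {
  "plan": [
    {"x": -2.9,"y": 3.7,"z": -1.1,"roll": 0,"fingers": 2.8},
    {"x": -2.9,"y": 3.7,"z": -1.1,"roll": 0,"fingers": 2.8},
    {"x": -2.9,"y": 3.7,"z": -1.1,"roll": 0,"fingers": 2.8},
    {"x": -2.9,"y": 3.7,"z": -1.1,"roll": 0,"fingers": 2.8},
    {"x": -2.9,"y": 3.7,"z": -1.1,"roll": 0,"fingers": 2.8}
  ]
}}

```text
time: 9.8
eef_pos: [0.9423, 0.1799, 0.6674]
tool_rot: [[0.371, 0.194, 0.908], [0.076, -0.981, 0.178], [0.926, 0.003, -0.379]]
wrist_force: [0.8, 0.5, -0.8]
opening: 0.0278
gripper_force: 0.0
```

{"op": "carry_out", "data": {
  "plan": [
    {"x": -2.9,"y": 3.7,"z": -1.1,"roll": 0,"fingers": 2.8},
    {"x": -2.9,"y": 3.7,"z": -1.1,"roll": 0,"fingers": 2.8},
    {"x": -2.9,"y": 3.7,"z": -1.1,"roll": 0,"fingers": 2.8},
    {"x": -2.9,"y": 3.7,"z": -1.1,"roll": 0,"fingers": 2.8},
    {"x": -2.9,"y": 3.7,"z": -1.1,"roll": 0,"fingers": 2.8}
  ]
}}

```text
time: 10.3
eef_pos: [0.8796, -0.0086, 0.5618]
tool_rot: [[0.372, 0.196, 0.907], [0.078, -0.981, 0.18], [0.925, 0.003, -0.38]]
wrist_force: [0.7, 0.1, -0.5]
opening: 0.0278
gripper_force: 0.0
```

```bash
cat >> h.py <<'E'
def need(tcp,Rgoal=None):  # cm in tool axes, and roll in deg
    from bench import ctrl
    s=ctrl.state();R=s['tool_rot'];d=R.T@(np.array(tcp)-s['eef_pos'])*100
    print('need xyz cm',d.round(2),'norm',np.linalg.norm(d).round(2),end=' ')
    if Rgoal is not None:
        l=R.T@Rgoal; print('rotvec deg',np.degrees(cv2.Rodrigues(l)[0].ravel()).round(2))
E
python3 -c "
from kin import *
s=log(); need([.537,-.119,.17],toolR(np.radians(67.7),.199))"
```

```text
t 10.3 q [-0.1224  0.2734  1.5106  0.9997  0.3508  0.4718] p [ 0.8796 -0.0086  0.5618] F [ 0.6988  0.053  -0.535 ] open 0.027793905103067333 tilt 67.6 az 11.2
[[ 0.3723  0.1956  0.9072]
 [ 0.0776 -0.9807  0.1797]
 [ 0.9249  0.0035 -0.3803]]
need xyz cm [-49.84   3.99 -18.16] norm 53.2 rotvec deg [0.19 0.05 0.14]
```

{"op": "carry_out", "data": {
  "plan": [
    {"x": -4.15,"y": 0.33,"z": -1.5,"roll": 0,"fingers": 2.8},
    {"x": -4.15,"y": 0.33,"z": -1.5,"roll": 0,"fingers": 2.8},
    {"x": -4.15,"y": 0.33,"z": -1.5,"roll": 0,"fingers": 2.8},
    {"x": -4.15,"y": 0.33,"z": -1.5,"roll": 0,"fingers": 2.8},
    {"x": -4.15,"y": 0.33,"z": -1.5,"roll": 0,"fingers": 2.8}
  ]
}}

```text
time: 10.8
eef_pos: [0.7463, -0.0501, 0.4085]
tool_rot: [[0.373, 0.198, 0.907], [0.078, -0.98, 0.181], [0.924, 0.003, -0.381]]
wrist_force: [-0.0, -0.6, -1.0]
opening: 0.028
gripper_force: 0.0
```

{"op": "carry_out", "data": {
  "plan": [
    {"x": -4.15,"y": 0.33,"z": -1.5,"roll": 0,"fingers": 2.8},
    {"x": -4.15,"y": 0.33,"z": -1.5,"roll": 0,"fingers": 2.8},
    {"x": -4.15,"y": 0.33,"z": -1.5,"roll": 0,"fingers": 2.8},
    {"x": -4.15,"y": 0.33,"z": -1.5,"roll": 0,"fingers": 2.8},
    {"x": -4.15,"y": 0.33,"z": -1.5,"roll": 0,"fingers": 2.8}
  ]
}}

```text
time: 11.3
eef_pos: [0.6043, -0.0959, 0.2456]
tool_rot: [[0.373, 0.199, 0.906], [0.079, -0.98, 0.182], [0.924, 0.004, -0.381]]
wrist_force: [-0.3, -0.3, -0.5]
opening: 0.028
gripper_force: 0.0
```

```bash
cat >> h.py <<'E'
def wcam():  # wrist camera as a world camera
    from bench import ctrl
    s=ctrl.state(); c=ctrl.camera('wrist'); T=np.eye(4);T[:3,:3]=s['tool_rot'];T[:3,3]=s['eef_pos']
    W=np.linalg.inv(T@c['mount']); c['R']=W[:3,:3];c['t']=W[:3,3]; return c
E
python3 -c "
from kin import *
s=log(); need([.537,-.119,.17],toolR(np.radians(67.7),.199))
c=wcam(); cv2.imwrite('pics/w1.png',c['image'][:,:,::-1])
g=lambda L:proj(c,(rz(1.77)@(np.array(L).T/1e3)).T+[.5347,-.197,0]).round(1).tolist()
print(g([(76,38,15),(76,-38,15),(70,20,61),(70,-20,61),(82,20,61),(82,-20,61),(105,68,5),(105,-68,5)]))"
```

```text
t 11.3 q [-0.4593  0.4036  2.2844  2.2858  0.8455 -1.2089] p [ 0.6043 -0.0959  0.2456] F [-0.2964 -0.3023 -0.5437] open 0.028032983778574085 tilt 67.6 az 11.4
[[ 0.373   0.1985  0.9063]
 [ 0.0791 -0.9801  0.1821]
 [ 0.9244  0.0038 -0.3813]]
need xyz cm [-9.69  0.9  -3.64] norm 10.39 rotvec deg [0.04 0.12 0.22]
[[284.0, 658.6], [281.6, 518.6], [295.9, 622.5], [293.1, 538.3], [275.3, 622.6], [274.8, 538.4], [237.4, 718.8], [246.9, 477.7]]
```

View pics/w1.png

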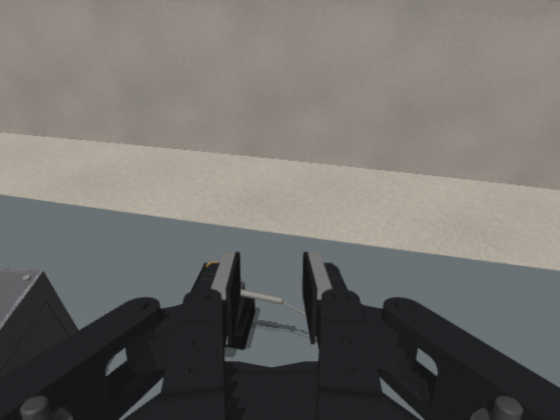

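{"op": "carry_out", "data": {
  "plan": [
    {"x": -4.0,"y": 0.23,"z": -0.5,"roll": 0,"fingers": 2.8},
    {"x": -4.1,"y": 0.23,"z": -0.5,"roll": 0.1,"fingers": 2.8},
    {"x": -4.1,"y": 0.23,"z": 0,"roll": 0.1,"fingers": 2.8},
    {"x": -4.0,"y": 0.23,"z": 0,"roll": 0,"fingers": 2.8},
    {"x": 0,"y": 0,"z": 0,"roll": 0,"fingers": 2.8}
  ]
}}

```text
time: 11.85
eef_pos: [0.5346, -0.1184, 0.0927]
tool_rot: [[0.386, 0.196, 0.901], [0.067, -0.981, 0.184], [0.92, -0.01, -0.392]]
wrist_force: [0.1, -0.9, -1.0]
opening: 0.0279
gripper_force: 0.0
```

```bash
python3 - <<'E'
from kin import *
from bench import ctrl
s=log(); need([.537,-.119,.10],toolR(np.radians(67.7),.199))
ims=[]
for n,(x,y,w,h) in dict(scene=(232,228,100,75),side=(192,178,108,81)).items():
    c=ctrl.camera(n); im=np.ascontiguousarray(c['image'][:,:,::-1]); cv2.imwrite(f'pics/{n}2.png',im)
    R=s['tool_rot'];p=s['eef_pos']; print(n,'tcp px',proj(c,[p,p-R[:,2]*.0187,p+R[:,1]*.014,p-R[:,1]*.014]).round(1).tolist())
    print(' block top px',proj(c,(rz(1.77)@(np.array([(70,20,61),(70,-20,61),(82,20,61),(82,-20,61)]).T/1e3)).T+[.5347,-.197,0]).round(1).tolist())
    ims.append(cv2.convertScaleAbs(cv2.resize(im[y:y+h,x:x+w],(400,300),interpolation=cv2.INTER_LANCZOS4),alpha=1.6,beta=-40))
cv2.imwrite('pics/m3.png',np.hstack(ims))
E
```

```text
t 11.85 q [-0.6212  0.833   2.3581  2.3338  1.2019 -1.5986] p [ 0.5346 -0.1184  0.0927] F [ 0.0552 -0.9408 -0.9814] open 0.02790224948661408 tilt 66.9 az 11.5
[[ 0.3863  0.1956  0.9014]
 [ 0.0675 -0.9806  0.1839]
 [ 0.9199 -0.0102 -0.392 ]]
need xyz cm [ 0.76  0.09 -0.08] norm 0.77 rotvec deg [-0.12  0.78 -0.59]
scene tcp px [[266.1, 237.4], [260.3, 238.6], [269.5, 240.9], [262.7, 234.0]]
 block top px [[256.4, 254.4], [269.5, 246.9], [253.6, 251.5], [266.6, 244.0]]
side tcp px [[247.6, 212.7], [241.1, 207.4], [244.0, 216.9], [251.2, 208.5]]
 block top px [[233.9, 216.9], [248.3, 224.3], [236.9, 213.4], [251.3, 220.8]]
```

View pics/m3.png

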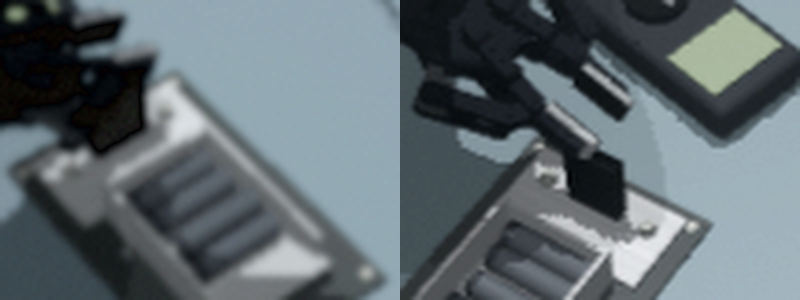

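{"op": "carry_out", "data": {
  "plan": [
    {"x": -1.6,"y": 0.05,"z": 0.75,"roll": -0.6,"fingers": 2.8},
    {"x": -1.6,"y": 0.05,"z": 0.75,"roll": 0,"fingers": 2.8},
    {"x": -1.6,"y": 0.05,"z": 0.75,"roll": 0,"fingers": 2.8},
    {"x": 0,"y": 0,"z": 0,"roll": 0,"fingers": 2.8}
  ]
}}

```text
time: 12.35
eef_pos: [0.542, -0.1207, 0.049]
tool_rot: [[0.369, 0.202, 0.907], [0.087, -0.979, 0.183], [0.925, 0.012, -0.379]]
wrist_force: [0.6, -0.3, 1.2]
opening: 0.0277
gripper_force: 0.0
```

```bash
python3 - <<'E'
from kin import *
s=log(); need([.5366,-.1191,.0399],toolR(np.radians(67.7),.199))
E
```

```text
t 12.35 q [-0.6155  0.9642  2.3114  2.3616  1.2754 -1.6853] p [ 0.542  -0.1207  0.049 ] F [ 0.6369 -0.304   1.1827] open 0.027722819321746143 tilt 67.7 az 11.4
[[ 0.3693  0.2022  0.9071]
 [ 0.0874 -0.9793  0.1827]
 [ 0.9252  0.0118 -0.3793]]
need xyz cm [-1.03 -0.27 -0.12] norm 1.07 rotvec deg [ 0.02 -0.01  0.73]
```

{"op": "carry_out", "data": {
  "plan": [
    {"x": -0.5,"y": -0.15,"z": -0.05,"roll": 0.4,"fingers": 2.8},
    {"x": -0.5,"y": -0.12,"z": -0.05,"roll": 0.3,"fingers": 2.8},
    {"x": 0,"y": 0,"z": 0,"roll": 0,"fingers": 2.8}
  ]
}}

```text
time: 12.65
eef_pos: [0.5347, -0.1185, 0.0385]
tool_rot: [[0.375, 0.196, 0.906], [0.073, -0.981, 0.183], [0.924, -0.003, -0.382]]
wrist_force: [-0.7, 0.7, -0.1]
opening: 0.0279
gripper_force: 0.0
```

{"op": "carry_out", "data": {
  "plan": [
    {"x": 0,"y": 0,"z": 0,"roll": 0,"fingers": 0.6},
    {"x": 0,"y": 0,"z": 0,"roll": 0,"fingers": 0.6},
    {"x": 0,"y": 0,"z": 0,"roll": 0,"fingers": 0.6},
    {"x": 0,"y": 0,"z": 0,"roll": 0,"fingers": 0.6}
  ],
  "grip_force": 80
}}

```text
time: 13.05
eef_pos: [0.5346, -0.1184, 0.0383]
tool_rot: [[0.375, 0.196, 0.906], [0.072, -0.981, 0.183], [0.924, -0.003, -0.382]]
wrist_force: [-1.8, 0.5, 7.4]
opening: 0.0108
gripper_force: 78.1
```

```bash
python3 - <<'E'
from kin import *
s=log(); need([.5366,-.1191,.0399],toolR(np.radians(67.7),.199)); print(s['moment'],s['gripper_force'])
E
```

```text
t 13.05 q [-0.6228  0.9979  2.3156  2.3623  1.2992 -1.6978] p [ 0.5346 -0.1184  0.0383] F [-1.7894  0.4988  7.4102] open 0.010817207783560354 tilt 67.6 az 11.4
[[ 0.3747  0.1965  0.9061]
 [ 0.0721 -0.9805  0.1828]
 [ 0.9243 -0.0031 -0.3815]]
need xyz cm [0.22 0.11 0.1 ] norm 0.26 rotvec deg [-0.    0.13 -0.19]
[-0.0579 -0.1955  0.1818] 78.14960718154907
```

{"op": "carry_out", "data": {
  "plan": [
    {"x": 0.46,"y": 0,"z": -0.19,"roll": 0,"fingers": 0.6},
    {"x": 0.92,"y": 0,"z": -0.38,"roll": 0,"fingers": 0.6},
    {"x": 0.92,"y": 0,"z": -0.38,"roll": 0,"fingers": 0.6},
    {"x": 1.38,"y": 0,"z": -0.57,"roll": 0,"fingers": 0.6},
    {"x": 1.38,"y": 0,"z": -0.57,"roll": 0,"fingers": 0.6}
  ]
}}

```text
time: 13.55
eef_pos: [0.5344, -0.1186, 0.0931]
tool_rot: [[0.377, 0.196, 0.905], [0.072, -0.981, 0.183], [0.923, -0.004, -0.384]]
wrist_force: [0.1, -0.3, -2.8]
opening: 0.0111
gripper_force: 77.9
```

```bash
cat > plan2.py <<'E'
from kin import *
p0=np.array([.5346,-.1184,.0383]);R0=np.array([[.3747,.1965,.9061],[.0721,-.9805,.1828],[.9243,-.0031,-.3815]])
tray0=np.array([.5347,-.197,.005]);Y0=rz(1.77); box=np.array([.578,.2115,0]);B=rz(1.735)
def tray(tcp,R):  # tray pose from tool pose
    A=R@R0.T; return tcp+A@(tray0-p0),A@Y0
def tcp_for(psi,tp,at): # tool pose with roll psi(deg) so that tray point tp (mm) is at box point at (mm)
    R=R0@rz(np.radians(psi)); A=R@R0.T@Y0; o=box+B@(np.array(at)/1e3)-A@(np.array(tp)/1e3)
    return o-R@R0.T@(tray0-p0),R,A
def loc(L,tcp,R): # tray points in box frame, mm
    o,A=tray(tcp,R); return ((B.T@((o[:,None]+A@(np.array(L).T/1e3))-box[:,None])).T*1e3).round(1)
corn=[(-85,40,14),(-85,-40,14),(-50,40,0),(-50,-40,0),(36,55,0),(36,-55,0),(96,0,0)]
E
python3 - <<'E'
from plan2 import *
s=log(); print(s['moment'],s['gripper_force'])
q=s['joints']
for psi,d,h in((0,72,175),(15,72,145),(22,72,135),(30,72,115),(36,72,100),(40,72,95)):
    t,R,A=tcp_for(psi,(-85,0,14),(45-d,0,h)); q,e=ik(t,R,q)
    print(psi,'tcp',t,'q',q,round(e,4),'tip %.1f lat %.1f yaw %.1f'%(np.degrees(np.arcsin(A[2,0])),np.degrees(np.arcsin(A[2,1])),np.degrees(np.arctan2(A[1,0],A[0,0])-1.735)))
    print(loc(corn,t,R).tolist())
E
```

```text
t 13.55 q [-0.623   0.84    2.3593  2.3361  1.2166 -1.6118] p [ 0.5344 -0.1186  0.0931] F [ 0.1314 -0.3059 -2.809 ] open 0.011051351626383276 tilt 67.4 az 11.4
[[ 0.377   0.1961  0.9052]
 [ 0.0718 -0.9806  0.1826]
 [ 0.9234 -0.0038 -0.3838]]
[0.0232 0.9566 0.0183] 77.87016034126282
0 tcp [0.5655 0.3468 0.1943] q [ 0.7549  0.5666  2.1887  3.8377  0.8642 -1.8318] 0.0 tip -0.0 lat -0.0 yaw 2.0
[[-28.4, 40.0, 175.0], [-25.6, -40.0, 175.0], [6.6, 41.2, 161.0], [9.4, -38.8, 161.0], [92.0, 59.2, 161.0], [95.9, -50.7, 161.0], [153.9, 6.3, 161.0]]
15 tcp [0.5832 0.3385 0.2023] q [ 0.7116  0.5515  2.1739  3.8028  0.8303 -1.5775] 0.0 tip 13.8 lat 0.7 yaw -3.8
[[-24.4, 39.9, 145.5], [-29.6, -39.9, 144.5], [12.8, 37.6, 140.3], [7.7, -42.2, 139.3], [97.1, 47.0, 161.0], [90.1, -62.8, 159.7], [151.7, -11.8, 174.7]]
22 tcp [0.5916 0.331  0.2088] q [ 0.685   0.537   2.1708  3.7804  0.8097 -1.458 ] 0.0 tip 20.3 lat 1.5 yaw -6.8
[[-22.7, 39.8, 136.0], [-31.3, -39.8, 134.0], [14.8, 35.7, 135.0], [6.1, -43.8, 133.0], [96.5, 41.1, 165.2], [84.6, -68.2, 162.4], [146.5, -20.2, 184.5]]
30 tcp [0.6013 0.3197 0.2063] q [ 0.6501  0.5432  2.1706  3.734   0.8061 -1.2971] 0.0 tip 27.5 lat 2.7 yaw -10.4
[[-20.7, 39.5, 116.9], [-33.3, -39.5, 113.1], [16.3, 33.4, 120.7], [3.8, -45.5, 116.9], [93.6, 34.4, 161.1], [76.4, -74.1, 155.9], [137.4, -29.5, 186.2]]
36 tcp [0.6083 0.3096 0.2032] q [ 0.6208  0.5501  2.1721  3.6932  0.8066 -1.1721] 0.0 tip 32.9 lat 3.9 yaw -13.5
[[-19.4, 39.2, 102.7], [-34.6, -39.2, 97.3], [16.8, 31.6, 110.0], [1.6, -46.7, 104.6], [89.9, 29.5, 157.7], [69.0, -78.2, 150.3], [128.4, -36.1, 186.6]]
40 tcp [0.6129 0.3021 0.2054] q [ 0.5999  0.5441  2.1737  3.6692  0.7985 -1.0952] 0.0 tip 36.4 lat 4.7 yaw -15.7
[[-18.5, 39.0, 98.3], [-35.5, -39.0, 91.7], [16.9, 30.5, 107.9], [-0.0, -47.5, 101.3], [86.7, 26.3, 160.2], [63.4, -80.8, 151.2], [121.5, -40.4, 191.3]]
```

{"op": "carry_out", "data": {
  "plan": [
    {"x": 2.62,"y": 0,"z": -1.08,"roll": 0,"fingers": 0.6},
    {"x": 2.62,"y": 0,"z": -1.08,"roll": 0,"fingers": 0.6},
    {"x": 2.62,"y": 0,"z": -1.08,"roll": 0,"fingers": 0.6},
    {"x": 2.62,"y": 0,"z": -1.08,"roll": 0,"fingers": 0.6},
    {"x": 2.62,"y": 0,"z": -1.08,"roll": 0,"fingers": 0.6}
  ]
}}

```text
time: 14.05
eef_pos: [0.5341, -0.1186, 0.2354]
tool_rot: [[0.377, 0.196, 0.905], [0.072, -0.981, 0.182], [0.923, -0.003, -0.384]]
wrist_force: [0.7, -0.3, -2.7]
opening: 0.0111
gripper_force: 78.1
```

{"op": "carry_out", "data": {
  "plan": [
    {"x": 0.09,"y": -0.9,"z": 0.24,"roll": 0,"fingers": 0.6},
    {"x": 0.19,"y": -1.9,"z": 0.47,"roll": 0,"fingers": 0.6},
    {"x": 0.28,"y": -2.8,"z": 0.71,"roll": 0,"fingers": 0.6},
    {"x": 0.28,"y": -2.8,"z": 0.71,"roll": 0,"fingers": 0.6},
    {"x": 0.28,"y": -2.8,"z": 0.71,"roll": 0,"fingers": 0.6}
  ]
}}

```text
time: 14.55
eef_pos: [0.542, -0.0025, 0.2342]
tool_rot: [[0.377, 0.195, 0.905], [0.072, -0.981, 0.182], [0.923, -0.004, -0.384]]
wrist_force: [0.3, 0.8, -3.4]
opening: 0.0111
gripper_force: 78.7
```

{"op": "carry_out", "data": {
  "plan": [
    {"x": 0.28,"y": -2.8,"z": 0.71,"roll": 0,"fingers": 0.6},
    {"x": 0.28,"y": -2.8,"z": 0.71,"roll": 0,"fingers": 0.6},
    {"x": 0.28,"y": -2.8,"z": 0.71,"roll": 0,"fingers": 0.6},
    {"x": 0.28,"y": -2.8,"z": 0.71,"roll": 0,"fingers": 0.6},
    {"x": 0.28,"y": -2.8,"z": 0.71,"roll": 0,"fingers": 0.6}
  ]
}}

```text
time: 15.05
eef_pos: [0.5518, 0.1426, 0.2338]
tool_rot: [[0.377, 0.196, 0.905], [0.071, -0.981, 0.183], [0.923, -0.004, -0.384]]
wrist_force: [0.9, -0.4, -3.4]
opening: 0.0112
gripper_force: 78.7
```

{"op": "carry_out", "data": {
  "plan": [
    {"x": 0.28,"y": -2.8,"z": 0.71,"roll": 0,"fingers": 0.6},
    {"x": 0.28,"y": -2.8,"z": 0.71,"roll": 0,"fingers": 0.6},
    {"x": 0.28,"y": -2.8,"z": 0.71,"roll": 0,"fingers": 0.6},
    {"x": 0.28,"y": -2.8,"z": 0.71,"roll": 0,"fingers": 0.6},
    {"x": 0.28,"y": -2.8,"z": 0.71,"roll": 0,"fingers": 0.6}
  ]
}}

```text
time: 15.55
eef_pos: [0.5618, 0.2872, 0.2337]
tool_rot: [[0.377, 0.196, 0.905], [0.071, -0.981, 0.183], [0.923, -0.005, -0.384]]
wrist_force: [0.6, -0.2, -3.5]
opening: 0.0107
gripper_force: 78.7
```

{"op": "carry_out", "data": {
  "plan": [
    {"x": 0.19,"y": -1.9,"z": 0.47,"roll": 0,"fingers": 0.6},
    {"x": 0.09,"y": -0.9,"z": 0.24,"roll": 0,"fingers": 0.6},
    {"x": 0,"y": 0,"z": 0,"roll": 0,"fingers": 0.6},
    {"x": 0,"y": 0,"z": 0,"roll": 0,"fingers": 0.6}
  ]
}}

```text
time: 15.95
eef_pos: [0.5643, 0.3142, 0.2333]
tool_rot: [[0.377, 0.196, 0.905], [0.072, -0.981, 0.182], [0.923, -0.003, -0.384]]
wrist_force: [0.3, 0.0, -4.2]
opening: 0.011
gripper_force: 78.8
```

```bash
python3 - <<'E'
from plan2 import *
s=log(); print(s['moment'],s['gripper_force']); print(loc(corn,s['eef_pos'],s['tool_rot']).tolist())
t,R,A=tcp_for(20,(-85,0,14),(45-70,0,143)); need(t,R)
E
```

```text
t 15.95 q [ 0.6962  0.454   2.233   3.8082  0.7939 -1.8656] p [0.5643 0.3142 0.2333] F [ 0.3179  0.0495 -4.204 ] open 0.011021338544079507 tilt 67.4 az 11.4
[[ 0.3769  0.1958  0.9053]
 [ 0.0721 -0.9806  0.182 ]
 [ 0.9234 -0.0034 -0.3838]]
[-0.0075  1.064  -0.0381] 78.77078533172607
[[-60.3, 46.7, 214.1], [-57.6, -33.3, 213.9], [-25.3, 47.9, 200.1], [-22.6, -32.1, 199.9], [60.1, 65.8, 200.1], [63.9, -44.1, 199.9], [122.0, 12.9, 200.0]]
need xyz cm [-0.86 -1.58  3.42] norm 3.87 rotvec deg [ 0.06  0.13 19.97]
```

{"op": "carry_out", "data": {
  "plan": [
    {"x": -0.4,"y": -0.8,"z": 1.7,"roll": 0,"fingers": 0.6},
    {"x": -0.4,"y": -0.8,"z": 1.7,"roll": 3,"fingers": 0.6},
    {"x": 0,"y": 0,"z": 0,"roll": 3,"fingers": 0.6},
    {"x": 0,"y": 0,"z": 0,"roll": 3,"fingers": 0.6},
    {"x": 0,"y": 0,"z": 0,"roll": 0,"fingers": 0.6}
  ]
}}

```text
time: 16.45
eef_pos: [0.5894, 0.3347, 0.2125]
tool_rot: [[0.403, 0.133, 0.905], [-0.083, -0.98, 0.181], [0.911, -0.148, -0.384]]
wrist_force: [-0.0, -1.1, -3.4]
opening: 0.0113
gripper_force: 78.9
```

{"op": "carry_out", "data": {
  "plan": [
    {"x": 0,"y": 0,"z": 0,"roll": 0,"fingers": 0.6},
    {"x": 0,"y": 0,"z": 0,"roll": 2,"fingers": 0.6},
    {"x": 0,"y": 0,"z": 0,"roll": 2,"fingers": 0.6},
    {"x": 0,"y": 0,"z": 0,"roll": 2,"fingers": 0.6},
    {"x": 0,"y": 0,"z": 0,"roll": 0,"fingers": 0.6}
  ]
}}

```text
time: 16.95
eef_pos: [0.5894, 0.3359, 0.2132]
tool_rot: [[0.414, 0.092, 0.906], [-0.184, -0.966, 0.182], [0.892, -0.242, -0.383]]
wrist_force: [-1.0, -1.1, -3.5]
opening: 0.0111
gripper_force: 78.8
```

```bash
python3 - <<'E'
from plan2 import *
from bench import ctrl
s=log(); print(s['moment']); print(loc(corn,s['eef_pos'],s['tool_rot']).tolist())
for a in ((16,70,137),(43,66,106)):
    t,R,A=tcp_for(a[0],(-85,0,14),(45-a[1],0,a[2])); need(t,R)
ims=[]
for n,(x,y,w,h) in dict(scene=(160,90,132,99),side=(290,60,132,99)).items():
    c=ctrl.camera(n); im=np.ascontiguousarray(c['image'][:,:,::-1]); cv2.imwrite(f'pics/{n}3.png',im)
    ims.append(cv2.convertScaleAbs(cv2.resize(im[y:y+h,x:x+w],(400,300),interpolation=cv2.INTER_LANCZOS4),alpha=1.6,beta=-30))
    o,A=tray(s['eef_pos'],s['tool_rot']); print(n,((proj(c,(o[:,None]+A@(np.array([(-85,40,14),(-85,-40,14),(36,55,4),(36,-55,4)]).T/1e3)).T)-[x,y])*400/132).round(0).tolist())
    print('  flap',((proj(c,(box[:,None]+B@(np.array([(45,55,128.5),(45,-55,128.5),(-41,-55,128.5),(-41,55,128.5)]).T/1e3)).T)-[x,y])*400/132).round(0).tolist())
cv2.imwrite('pics/m4.png',np.hstack(ims))
E
```

```text
t 16.95 q [ 0.6976  0.527   2.1665  3.8057  0.8003 -1.5993] p [0.5894 0.3359 0.2132] F [-0.9763 -1.0889 -3.547 ] open 0.011110877995684902 tilt 67.5 az 11.4
[[ 0.414   0.092   0.9056]
 [-0.1836 -0.966   0.1821]
 [ 0.8916 -0.2417 -0.383 ]]
[0.0385 0.9768 0.048 ]
[[-28.0, 34.3, 156.5], [-33.1, -45.5, 155.4], [9.3, 32.0, 151.3], [4.2, -47.8, 150.2], [93.6, 41.3, 172.0], [86.5, -68.5, 170.5], [148.2, -17.5, 185.6]]
need xyz cm [-1.76  0.    0.21] norm 1.77 rotvec deg [0.06 0.08 1.01]
need xyz cm [2.44 3.31 1.4 ] norm 4.35 rotvec deg [ 0.08  0.06 28.01]
scene [[195.0, 178.0], [272.0, 151.0], [121.0, 101.0], [224.0, 68.0]]
  flap [[139.0, 171.0], [238.0, 131.0], [286.0, 175.0], [186.0, 217.0]]
side [[154.0, 207.0], [241.0, 252.0], [225.0, 102.0], [343.0, 159.0]]
  flap [[175.0, 172.0], [294.0, 224.0], [243.0, 288.0], [121.0, 232.0]]
```

View pics/m4.png

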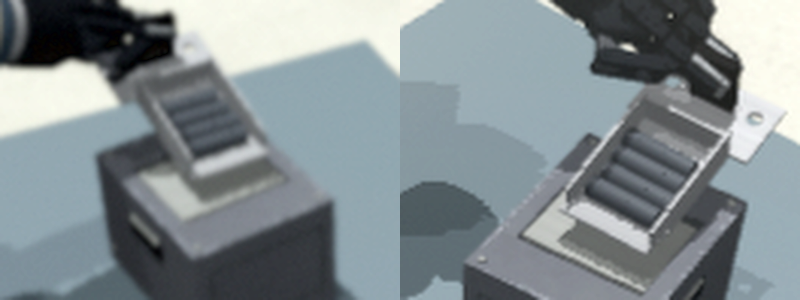

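```bash
cat >> plan2.py <<'E'
def rows(wps,tcp,R):
    for w in wps:
        t,Rn,A=tcp_for(w[0],(-85,0,14),(45-w[1],w[3] if len(w)>3 else 0,w[2]))
        d=R.T@(t-tcp)*100; ro=np.degrees(np.arctan2((R.T@Rn)[1,0],(R.T@Rn)[0,0]))
        print(w,'x %.2f y %.2f z %.2f roll %.2f |%.2f|'%(*d,ro,np.linalg.norm(d)),'tip %.1f'%np.degrees(np.arcsin(A[2,0])), 'minz at hinge side', end=' ')
        L=loc(corn,t,Rn); # underside height at box x=45 on both sides
        print([round(float(L[i,2]+(45-L[i,0])*(L[j,2]-L[i,2])/(L[j,0]-L[i,0])),1) for i,j in((2,4),(3,5))], 'lip',L[:4].tolist())
        tcp,R=t,Rn
E
python3 - <<'E'
from plan2 import *
s=log()
rows([(16,70,143),(16,70,136),(24,69,128),(32,68,118),(40,67,109),(45,66,106)],s['eef_pos'],s['tool_rot'])
E
```

```text
t 17.05 q [ 0.6979  0.5272  2.1663  3.8058  0.8003 -1.6003] p [0.5895 0.3361 0.2132] F [-1.0471  0.8833 -2.8655] open 0.011386871221459984 tilt 67.5 az 11.4
[[ 0.4139  0.0925  0.9056]
 [-0.1827 -0.9661  0.1822]
 [ 0.8918 -0.2409 -0.383 ]]
(16, 70, 143) x -1.21 y -0.12 z -0.03 roll 1.07 |1.22| tip 14.8 minz at hinge side [146.8, 147.2] lip [[-22.2, 39.9, 143.5], [-27.8, -39.9, 142.5], [15.1, 37.3, 138.9], [9.5, -42.5, 137.8]]
(16, 70, 136) x -0.62 y 0.18 z 0.27 roll 0.00 |0.70| tip 14.8 minz at hinge side [139.8, 140.2] lip [[-22.2, 39.9, 136.5], [-27.8, -39.9, 135.5], [15.1, 37.3, 131.9], [9.5, -42.5, 130.8]]
(24, 69, 128) x 1.50 y 0.59 z 0.31 roll 8.00 |1.64| tip 22.1 minz at hinge side [140.3, 142.0] lip [[-19.2, 39.7, 129.2], [-28.8, -39.7, 126.8], [18.2, 35.1, 129.4], [8.6, -44.2, 127.0]]
(32, 68, 118) x 1.35 y 0.77 z 0.38 roll 8.00 |1.60| tip 29.3 minz at hinge side [138.9, 142.8] lip [[-16.3, 39.4, 120.1], [-29.7, -39.4, 115.9], [20.5, 32.8, 125.1], [7.1, -45.9, 120.8]]
(40, 67, 109) x 1.48 y 0.84 z 0.35 roll 8.00 |1.73| tip 36.4 minz at hinge side [139.2, 146.8] lip [[-13.5, 39.0, 112.3], [-30.5, -39.0, 105.7], [21.9, 30.5, 121.9], [5.0, -47.5, 115.3]]
(45, 66, 106) x 1.13 y 0.37 z 0.12 roll 5.00 |1.19| tip 40.8 minz at hinge side [142.3, 153.0] lip [[-11.6, 38.6, 110.1], [-30.4, -38.6, 101.9], [22.7, 29.0, 122.5], [3.8, -48.3, 114.3]]
```

{"op": "carry_out", "data": {
  "plan": [
    {"x": -1.2,"y": -0.12,"z": 0,"roll": 1,"fingers": 0.6},
    {"x": -0.6,"y": 0.18,"z": 0.25,"roll": 0,"fingers": 0.6},
    {"x": 0,"y": 0,"z": 0,"roll": 0,"fingers": 0.6}
  ]
}}

```text
time: 17.35
eef_pos: [0.584, 0.3395, 0.1947]
tool_rot: [[0.417, 0.085, 0.905], [-0.199, -0.963, 0.182], [0.887, -0.256, -0.385]]
wrist_force: [-0.3, -1.0, -4.5]
opening: 0.0107
gripper_force: 78.8
```

{"op": "carry_out", "data": {
  "plan": [
    {"x": 1.5,"y": 0.6,"z": 0.3,"roll": 8,"fingers": 0.6},
    {"x": 1.35,"y": 0.77,"z": 0.4,"roll": 8,"fingers": 0.6},
    {"x": 1.35,"y": 0.85,"z": 0.4,"roll": 8,"fingers": 0.6},
    {"x": 0.95,"y": 0.5,"z": 0.2,"roll": 5,"fingers": 0.6},
    {"x": 0,"y": 0,"z": 0,"roll": 0,"fingers": 0.6}
  ]
}}

```text
time: 17.85
eef_pos: [0.619, 0.2978, 0.2232]
tool_rot: [[0.401, -0.126, 0.907], [-0.643, -0.744, 0.181], [0.652, -0.656, -0.379]]
wrist_force: [-0.4, 0.0, -0.5]
opening: 0.011
gripper_force: 79.1
```

{"op": "carry_out", "data": {
  "plan": [
    {"x": 0,"y": 0,"z": 0,"roll": 0,"fingers": 0.6},
    {"x": 0,"y": 0,"z": 0,"roll": 0,"fingers": 0.6},
    {"x": 0,"y": 0,"z": 0,"roll": 0,"fingers": 0.6},
    {"x": 0,"y": 0,"z": 0,"roll": 0,"fingers": 0.6},
    {"x": 0,"y": 0,"z": 0,"roll": 0,"fingers": 0.6}
  ]
}}

```text
time: 18.35
eef_pos: [0.6179, 0.2991, 0.2216]
tool_rot: [[0.404, -0.126, 0.906], [-0.642, -0.745, 0.183], [0.652, -0.655, -0.382]]
wrist_force: [3.5, -1.8, 2.4]
opening: 0.0112
gripper_force: 79.1
```

```bash
python3 - <<'E'
from plan2 import *
from bench import ctrl
s=log(); print(s['moment']); print(loc(corn,s['eef_pos'],s['tool_rot']).tolist())
ims=[]
for n,(x,y,w,h) in dict(scene=(160,90,132,99),side=(290,60,132,99)).items():
    c=ctrl.camera(n); im=np.ascontiguousarray(c['image'][:,:,::-1]); cv2.imwrite(f'pics/{n}4.png',im)
    ims.append(cv2.convertScaleAbs(cv2.resize(im[y:y+h,x:x+w],(400,300),interpolation=cv2.INTER_LANCZOS4),alpha=1.6,beta=-30))
cv2.imwrite('pics/m5.png',np.hstack(ims))
E
```

```text
t 18.35 q [ 0.5872  0.5076  2.1675  3.675   0.7586 -1.0325] p [0.6179 0.2991 0.2216] F [ 3.4654 -1.7573  2.3907] open 0.011193344324198372 tilt 67.6 az 11.4
[[ 0.4042 -0.126   0.906 ]
 [-0.6419 -0.7446  0.1828]
 [ 0.6516 -0.6555 -0.3819]]
[-0.6332 -0.4289 -0.1807]
[[-10.5, 38.0, 107.0], [-29.4, -39.3, 98.7], [23.8, 28.4, 119.4], [4.9, -48.9, 111.1], [88.9, 21.8, 177.1], [63.0, -84.5, 165.7], [119.0, -46.0, 210.6]]
```

View pics/m5.png

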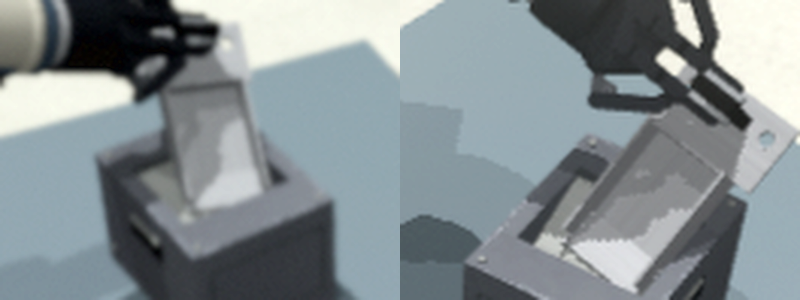

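{"op": "carry_out", "data": {
  "plan": [
    {"x": 0.65,"y": -0.65,"z": -0.38,"roll": 0,"fingers": 0.6},
    {"x": 1.0,"y": -1.0,"z": -0.58,"roll": 0,"fingers": 0.6},
    {"x": 1.3,"y": -1.3,"z": -0.76,"roll": 0,"fingers": 0.6},
    {"x": 1.3,"y": -1.3,"z": -0.76,"roll": 0,"fingers": 0.6},
    {"x": 0.65,"y": -0.65,"z": -0.38,"roll": -5,"fingers": 0.6}
  ]
}}

```text
time: 18.95
eef_pos: [0.6171, 0.299, 0.2974]
tool_rot: [[0.416, -0.091, 0.905], [-0.575, -0.797, 0.184], [0.705, -0.597, -0.384]]
wrist_force: [-0.3, -0.4, -2.5]
opening: 0.011
gripper_force: 79.0
```

{"op": "carry_out", "data": {
  "plan": [
    {"x": 0,"y": 0,"z": 0,"roll": -8,"fingers": 0.6},
    {"x": 0,"y": 0,"z": 0,"roll": -8,"fingers": 0.6},
    {"x": 0,"y": 0,"z": 0,"roll": -8,"fingers": 0.6},
    {"x": 0,"y": 0,"z": 0,"roll": -8,"fingers": 0.6},
    {"x": 0,"y": 0,"z": 0,"roll": -8,"fingers": 0.6}
  ]
}}

```text
time: 19.45
eef_pos: [0.6167, 0.2987, 0.2953]
tool_rot: [[0.378, 0.199, 0.904], [0.078, -0.98, 0.184], [0.922, 0.001, -0.386]]
wrist_force: [-0.0, 0.4, -2.3]
opening: 0.0115
gripper_force: 78.9
```

{"op": "carry_out", "data": {
  "plan": [
    {"x": 0,"y": 0,"z": 0,"roll": 0,"fingers": 0.6},
    {"x": 0,"y": 0,"z": 0,"roll": 0,"fingers": 0.6}
  ]
}}

```text
time: 19.65
eef_pos: [0.6172, 0.2986, 0.2957]
tool_rot: [[0.379, 0.195, 0.905], [0.069, -0.981, 0.183], [0.923, -0.007, -0.385]]
wrist_force: [-0.2, 0.0, -2.3]
opening: 0.0111
gripper_force: 79.0
```

```bash
python3 - <<'E'
from plan2 import *
from bench import ctrl
s=log(); print(s['moment']); need(np.r_[p0[:2],.28],R0)
for n in('scene','side'):
    c=ctrl.camera(n); im=np.ascontiguousarray(c['image'][:,:,::-1]); cv2.imwrite(f'pics/{n}5.png',im)
    # flap grey profile: sample inside flap & compare with first pictures
    a=cv2.imread(f'pics/{n}0.png'); 
    pts=[(x,y,128.5) for x in(-36,-20,0,20,38) for y in(-45,-20,0,20,45)]
    u=proj(c,(box[:,None]+B@(np.array(pts).T/1e3)).T).round().astype(int)
    print(n,[int(im[v,w].mean()) for w,v in u],[int(a[v,w].mean()) for w,v in u])
E
```

```text
t 19.65 q [ 0.5866  0.3404  2.146   3.8075  0.5991 -1.983 ] p [0.6172 0.2986 0.2957] F [-0.1936  0.0195 -2.2854] open 0.011067949358408588 tilt 67.4 az 11.4
[[ 0.3785  0.1954  0.9047]
 [ 0.0686 -0.9807  0.1831]
 [ 0.923  -0.0072 -0.3846]]
[-0.0597  0.7417 -0.0444]
need xyz cm [ -7.44  39.29 -14.5 ] norm 42.54 rotvec deg [-0.03  0.19 -0.24]
scene [74, 92, 95, 136, 124, 74, 79, 99, 110, 117, 76, 82, 95, 94, 94, 77, 80, 89, 94, 95, 74, 76, 75, 84, 87] [122, 129, 124, 128, 116, 124, 132, 133, 133, 131, 130, 132, 132, 132, 131, 131, 133, 135, 134, 133, 127, 130, 128, 126, 123]
side [82, 106, 100, 141, 141, 83, 98, 100, 108, 100, 83, 104, 101, 100, 99, 85, 99, 89, 102, 102, 83, 84, 85, 97, 101] [141, 141, 142, 140, 139, 142, 142, 142, 143, 141, 141, 141, 142, 141, 140, 142, 143, 144, 143, 143, 140, 141, 142, 142, 141]
```

{"op": "carry_out", "data": {
  "plan": [
    {"x": -0.62,"y": 3.27,"z": -1.21,"roll": 0,"fingers": 0.6},
    {"x": -0.62,"y": 3.27,"z": -1.21,"roll": 0,"fingers": 0.6},
    {"x": -0.62,"y": 3.27,"z": -1.21,"roll": 0,"fingers": 0.6},
    {"x": -0.62,"y": 3.27,"z": -1.21,"roll": 0,"fingers": 0.6},
    {"x": -0.62,"y": 3.27,"z": -1.21,"roll": 0,"fingers": 0.6}
  ]
}}

```text
time: 20.25
eef_pos: [0.5828, 0.1241, 0.2901]
tool_rot: [[0.377, 0.196, 0.905], [0.07, -0.981, 0.183], [0.923, -0.005, -0.384]]
wrist_force: [0.7, -0.1, -1.3]
opening: 0.0111
gripper_force: 79.1
```

{"op": "carry_out", "data": {
  "plan": [
    {"x": -0.62,"y": 3.27,"z": -1.21,"roll": 0,"fingers": 0.6},
    {"x": -0.62,"y": 3.27,"z": -1.21,"roll": 0,"fingers": 0.6},
    {"x": -0.62,"y": 3.27,"z": -1.21,"roll": 0,"fingers": 0.6},
    {"x": -0.62,"y": 3.27,"z": -1.21,"roll": 0,"fingers": 0.6},
    {"x": -0.62,"y": 3.27,"z": -1.21,"roll": 0,"fingers": 0.6}
  ]
}}

```text
time: 20.75
eef_pos: [0.5485, -0.0499, 0.2842]
tool_rot: [[0.377, 0.196, 0.905], [0.071, -0.981, 0.183], [0.924, -0.005, -0.383]]
wrist_force: [0.8, 0.4, -1.3]
opening: 0.011
gripper_force: 79.1
```

{"op": "carry_out", "data": {
  "plan": [
    {"x": -0.62,"y": 3.27,"z": -1.21,"roll": 0,"fingers": 0.6},
    {"x": -0.62,"y": 3.27,"z": -1.21,"roll": 0,"fingers": 0.6},
    {"x": 0,"y": 0,"z": 0,"roll": 0,"fingers": 0.6},
    {"x": 0,"y": 0,"z": 0,"roll": 0,"fingers": 0.6}
  ]
}}

```text
time: 21.15
eef_pos: [0.5352, -0.1193, 0.2817]
tool_rot: [[0.377, 0.193, 0.906], [0.07, -0.981, 0.18], [0.924, -0.004, -0.383]]
wrist_force: [-0.0, 0.6, -1.7]
opening: 0.0111
gripper_force: 79.2
```

```bash
python3 - <<'E'
from plan2 import *
s=log(); need(p0+[0,0,.04],R0)
E
```

```text
t 21.15 q [-0.622   0.2563  2.3695  2.0615  0.8702 -1.0759] p [ 0.5352 -0.1193  0.2817] F [-0.0258  0.6137 -1.6854] open 0.011084451536989524 tilt 67.5 az 11.2
[[ 0.3766  0.1934  0.906 ]
 [ 0.0703 -0.9811  0.1802]
 [ 0.9237 -0.0042 -0.3831]]
need xyz cm [-18.81  -0.02   7.75] norm 20.34 rotvec deg [ 0.15  0.1  -0.13]
```

Descend to 4 cm above the seat, settle and re-check.

{"op": "carry_out", "data": {
  "plan": [
    {"x": -3.75,"y": 0,"z": 1.55,"roll": 0,"fingers": 0.6},
    {"x": -3.75,"y": 0,"z": 1.55,"roll": 0,"fingers": 0.6},
    {"x": -3.75,"y": 0,"z": 1.55,"roll": 0,"fingers": 0.6},
    {"x": -3.75,"y": 0,"z": 1.55,"roll": 0,"fingers": 0.6},
    {"x": -3.0,"y": 0,"z": 1.2,"roll": 0,"fingers": 0.6}
  ]
}}

```text
time: 21.65
eef_pos: [0.5348, -0.1157, 0.0848]
tool_rot: [[0.378, 0.198, 0.904], [0.072, -0.98, 0.185], [0.923, -0.004, -0.385]]
wrist_force: [0.5, 0.3, -1.8]
opening: 0.0109
gripper_force: 79.2
```

{"op": "carry_out", "data": {
  "plan": [
    {"x": 0,"y": 0,"z": 0,"roll": 0,"fingers": 0.6},
    {"x": 0,"y": 0,"z": 0,"roll": 0,"fingers": 0.6},
    {"x": 0,"y": 0,"z": 0,"roll": 0,"fingers": 0.6},
    {"x": 0,"y": 0,"z": 0,"roll": 0,"fingers": 0.6}
  ]
}}

```text
time: 22.05
eef_pos: [0.5355, -0.1177, 0.0899]
tool_rot: [[0.373, 0.197, 0.907], [0.074, -0.98, 0.182], [0.925, -0.0, -0.38]]
wrist_force: [-0.2, -0.2, -1.2]
opening: 0.0109
gripper_force: 79.2
```

```bash
python3 - <<'E'
from plan2 import *
s=log(); need(p0,R0)
E
```

```text
t 22.05 q [-0.6192  0.8527  2.3566  2.3429  1.2278 -1.6229] p [ 0.5355 -0.1177  0.0899] F [-0.2102 -0.204  -1.1748] open 0.010914967744843372 tilt 67.7 az 11.4
[[ 0.3727  0.1968  0.9069]
 [ 0.0745 -0.9804  0.1822]
 [ 0.925  -0.0003 -0.38  ]]
need xyz cm [-4.82  0.05  1.87] norm 5.17 rotvec deg [ 0.04 -0.09  0.16]
```

{"op": "carry_out", "data": {
  "plan": [
    {"x": -1.15,"y": 0.01,"z": 0.45,"roll": 0.1,"fingers": 0.6},
    {"x": -1.15,"y": 0.01,"z": 0.45,"roll": 0,"fingers": 0.6},
    {"x": -1.1,"y": 0.02,"z": 0.44,"roll": 0,"fingers": 0.6},
    {"x": 0,"y": 0,"z": 0,"roll": 0,"fingers": 0.6},
    {"x": 0,"y": 0,"z": 0,"roll": 0,"fingers": 0.6}
  ]
}}

```text
time: 22.55
eef_pos: [0.5346, -0.1183, 0.0522]
tool_rot: [[0.375, 0.196, 0.906], [0.071, -0.981, 0.182], [0.924, -0.004, -0.381]]
wrist_force: [-0.5, -0.2, -1.8]
opening: 0.0111
gripper_force: 79.2
```

{"op": "carry_out", "data": {
  "plan": [
    {"x": 0,"y": 0,"z": 0,"roll": 0,"fingers": 0.6},
    {"x": 0,"y": 0,"z": 0,"roll": 0,"fingers": 0.6},
    {"x": 0,"y": 0,"z": 0,"roll": 0,"fingers": 0.6}
  ]
}}

```text
time: 22.85
eef_pos: [0.5343, -0.118, 0.0513]
tool_rot: [[0.376, 0.196, 0.906], [0.071, -0.981, 0.182], [0.924, -0.004, -0.382]]
wrist_force: [-0.3, 0.2, -0.1]
opening: 0.0114
gripper_force: 79.2
```

```bash
python3 - <<'E'
from plan2 import *
s=log(); need(p0,R0)
E
```

```text
t 22.85 q [-0.622   0.962   2.3284  2.3588  1.2822 -1.6796] p [ 0.5343 -0.118   0.0513] F [-0.3156  0.1615 -0.0859] open 0.011430879004041597 tilt 67.5 az 11.4
[[ 0.3756  0.1956  0.9059]
 [ 0.0709 -0.9807  0.1824]
 [ 0.924  -0.0042 -0.3823]]
need xyz cm [-1.19  0.05  0.52] norm 1.3 rotvec deg [ 0.02  0.04 -0.08]
```

{"op": "carry_out", "data": {
  "plan": [
    {"x": -0.25,"y": 0.01,"z": 0.11,"roll": 0,"fingers": 0.6},
    {"x": -0.25,"y": 0.02,"z": 0.11,"roll": 0,"fingers": 0.6},
    {"x": -0.25,"y": 0.02,"z": 0.11,"roll": 0,"fingers": 0.6},
    {"x": 0,"y": 0,"z": 0,"roll": 0,"fingers": 0.6},
    {"x": 0,"y": 0,"z": 0,"roll": 0,"fingers": 0.6}
  ]
}}

```text
time: 23.35
eef_pos: [0.5343, -0.1183, 0.0422]
tool_rot: [[0.377, 0.196, 0.905], [0.07, -0.981, 0.183], [0.924, -0.005, -0.383]]
wrist_force: [0.5, -0.2, -2.1]
opening: 0.0109
gripper_force: 79.2
```

```bash
python3 - <<'E'
from plan2 import *
s=log(); need(p0,R0); print(s['moment'])
E
```

```text
t 23.35 q [-0.6226  0.9862  2.32    2.3612  1.2922 -1.6902] p [ 0.5343 -0.1183  0.0422] F [ 0.512  -0.2187 -2.143 ] open 0.010935182310414343 tilt 67.5 az 11.4
[[ 0.3768  0.1956  0.9054]
 [ 0.0702 -0.9807  0.1827]
 [ 0.9236 -0.0053 -0.3832]]
need xyz cm [-0.35  0.02  0.17] norm 0.39 rotvec deg [-0.    0.1  -0.13]
[-0.0128  0.7497  0.0297]
```

{"op": "carry_out", "data": {
  "plan": [
    {"x": -0.13,"y": 0.01,"z": 0.06,"roll": -0.1,"fingers": 0.6},
    {"x": -0.13,"y": 0,"z": 0.06,"roll": 0,"fingers": 0.6},
    {"x": -0.1,"y": 0,"z": 0.04,"roll": 0,"fingers": 0.6},
    {"x": 0,"y": 0,"z": 0,"roll": 0,"fingers": 0.6},
    {"x": 0,"y": 0,"z": 0,"roll": 0,"fingers": 0.6}
  ]
}}

```text
time: 23.85
eef_pos: [0.5346, -0.1184, 0.0385]
tool_rot: [[0.376, 0.196, 0.906], [0.072, -0.981, 0.183], [0.924, -0.003, -0.383]]
wrist_force: [0.4, -0.3, -1.5]
opening: 0.0107
gripper_force: 79.2
```

```bash
python3 - <<'E'
from plan2 import *
s=log(); need(p0,R0); print(s['moment'])
E
```

```text
t 23.85 q [-0.6226  0.9962  2.3161  2.3626  1.2971 -1.6969] p [ 0.5346 -0.1184  0.0385] F [ 0.4254 -0.2528 -1.4644] open 0.010695243034393311 tilt 67.5 az 11.4
[[ 0.3759  0.1963  0.9056]
 [ 0.0722 -0.9805  0.1826]
 [ 0.9238 -0.0032 -0.3827]]
need xyz cm [-0.02 -0.    0.01] norm 0.02 rotvec deg [ 0.01  0.07 -0.01]
[-0.1211  0.6149  0.0242]
```

{"op": "carry_out", "data": {
  "plan": [
    {"x": -0.05,"y": 0,"z": 0.02,"roll": 0,"fingers": 0.6},
    {"x": -0.04,"y": 0,"z": 0.02,"roll": 0,"fingers": 0.6},
    {"x": 0,"y": 0,"z": 0,"roll": 0,"fingers": 0.6}
  ]
}}

```text
time: 24.15
eef_pos: [0.5346, -0.1183, 0.0383]
tool_rot: [[0.374, 0.196, 0.906], [0.072, -0.981, 0.183], [0.924, -0.003, -0.381]]
wrist_force: [-3.6, 0.7, 4.6]
opening: 0.0111
gripper_force: 80.1
```

```bash
python3 - <<'E'
from plan2 import *
s=log(); need(p0,R0); print(s['moment'])
E
```

```text
t 24.15 q [-0.6227  0.9983  2.3158  2.3628  1.2999 -1.6983] p [ 0.5346 -0.1183  0.0383] F [-3.6281  0.7458  4.6457] open 0.011067877063713842 tilt 67.6 az 11.4
[[ 0.3745  0.1963  0.9062]
 [ 0.0721 -0.9805  0.1826]
 [ 0.9244 -0.0031 -0.3813]]
need xyz cm [0.   0.01 0.  ] norm 0.01 rotvec deg [ 0.01 -0.01 -0.  ]
[-0.1096  0.057  -0.0102]
```

{"op": "carry_out", "data": {
  "plan": [
    {"x": 0,"y": 0,"z": 0,"roll": 0,"fingers": 1.3},
    {"x": 0,"y": 0,"z": 0,"roll": 0,"fingers": 1.8},
    {"x": 0,"y": 0,"z": 0,"roll": 0,"fingers": 2.4},
    {"x": 0,"y": 0,"z": 0,"roll": 0,"fingers": 2.8},
    {"x": 0,"y": 0,"z": 0,"roll": 0,"fingers": 2.8}
  ],
  "grip_force": 30
}}

```text
time: 24.65
eef_pos: [0.5346, -0.1184, 0.0375]
tool_rot: [[0.376, 0.196, 0.906], [0.072, -0.981, 0.183], [0.924, -0.003, -0.383]]
wrist_force: [0.0, 0.3, -0.5]
opening: 0.0283
gripper_force: 0.0
```

{"op": "carry_out", "data": {
  "plan": [
    {"x": 0.9,"y": 0,"z": -0.38,"roll": 0,"fingers": 2.8},
    {"x": 1.8,"y": 0,"z": -0.76,"roll": 0,"fingers": 2.8},
    {"x": 3.7,"y": 0,"z": -1.5,"roll": 0,"fingers": 2.8},
    {"x": 4.5,"y": 0,"z": -1.9,"roll": 0,"fingers": 2.8},
    {"x": 4.5,"y": 0,"z": -1.9,"roll": 0,"fingers": 2.8}
  ]
}}

```text
time: 25.15
eef_pos: [0.5334, -0.1187, 0.2056]
tool_rot: [[0.378, 0.196, 0.905], [0.071, -0.981, 0.182], [0.923, -0.005, -0.384]]
wrist_force: [1.0, -0.8, 0.1]
opening: 0.0281
gripper_force: 0.0
```

{"op": "carry_out", "data": {
  "plan": [
    {"x": 4.5,"y": 0,"z": -1.9,"roll": 0,"fingers": 2.8},
    {"x": 4.5,"y": 0,"z": -1.9,"roll": 0,"fingers": 2.8},
    {"x": 4.5,"y": 0,"z": -1.9,"roll": 0,"fingers": 2.8},
    {"x": 0,"y": 0,"z": 0,"roll": 0,"fingers": 2.8},
    {"x": 0,"y": 0,"z": 0,"roll": 0,"fingers": 2.8}
  ]
}}

```text
time: 25.65
eef_pos: [0.5329, -0.1194, 0.3534]
tool_rot: [[0.372, 0.196, 0.907], [0.076, -0.981, 0.181], [0.925, 0.001, -0.38]]
wrist_force: [-0.0, 0.0, -0.6]
opening: 0.0279
gripper_force: 0.0
```

```bash
python3 - <<'E'
from plan2 import *
from bench import ctrl
s=log()
cr=dict(scene=[(232,238,100,75),(183,117,100,75)],side=[(172,208,108,81),(304,95,108,81)])
M=[]
for n in cr:
    c=ctrl.camera(n); im=np.ascontiguousarray(c['image'][:,:,::-1]); cv2.imwrite(f'pics/{n}6.png',im)
    M.append(np.vstack([cv2.convertScaleAbs(cv2.resize(im[y:y+h,x:x+w],(400,300),interpolation=cv2.INTER_LANCZOS4),alpha=1.5,beta=-40) for x,y,w,h in cr[n]]))
    a=cv2.imread(f'pics/{n}1.png'); d=cv2.absdiff(a,im).max(2)>40
    k,l,st,ce=cv2.connectedComponentsWithStats(d.astype('uint8')); print(n,[(st[i].tolist()) for i in range(1,k) if st[i,4]>25])
cv2.imwrite('pics/m6.png',np.hstack(M))
E
```

```text
t 25.65 q [-0.6282  0.0659  2.3218  1.8534  0.7865 -0.7817] p [ 0.5329 -0.1194  0.3534] F [-0.0216  0.0195 -0.6497] open 0.027882773036596767 tilt 67.7 az 11.3
[[ 0.3722  0.1964  0.9071]
 [ 0.0756 -0.9805  0.1813]
 [ 0.9251  0.0011 -0.3798]]
scene [[0, 0, 121, 116, 2140], [27, 0, 243, 129, 9728], [351, 0, 13, 11, 88], [382, 0, 9, 9, 64], [124, 51, 23, 19, 184], [244, 122, 150, 114, 4039], [116, 129, 42, 42, 1312], [14, 132, 168, 78, 3558], [161, 136, 24, 21, 223], [182, 136, 77, 44, 1217], [192, 142, 7, 22, 68], [132, 193, 103, 67, 2298], [0, 198, 13, 7, 58], [0, 213, 30, 48, 901], [28, 212, 8, 10, 41], [57, 261, 13, 14, 114], [268, 268, 32, 30, 392], [90, 270, 182, 106, 9802], [287, 291, 17, 16, 100], [83, 320, 34, 37, 322], [24, 335, 16, 12, 98], [30, 345, 28, 13, 203]]
side [[79, 0, 36, 36, 346], [107, 0, 13, 6, 40], [126, 0, 121, 134, 5229], [146, 0, 5, 12, 49], [201, 0, 40, 10, 144], [305, 0, 33, 6, 141], [366, 0, 50, 8, 148], [409, 0, 29, 10, 139], [437, 0, 108, 17, 1161], [90, 18, 32, 33, 333], [76, 30, 10, 12, 48], [112, 37, 11, 14, 69], [111, 116, 12, 8, 55], [220, 116, 15, 12, 32], [315, 118, 53, 40, 485], [331, 121, 33, 28, 531], [109, 124, 11, 18, 77], [118, 129, 85, 137, 5270], [220, 128, 340, 197, 12461], [114, 153, 37, 9, 178], [329, 153, 17, 9, 31], [352, 165, 19, 8, 37], [106, 173, 24, 15, 148], [215, 242, 24, 18, 150], [210, 254, 21, 18, 105], [203, 260, 21, 14, 45], [193, 266, 27, 15, 175]]
```

View pics/m6.png

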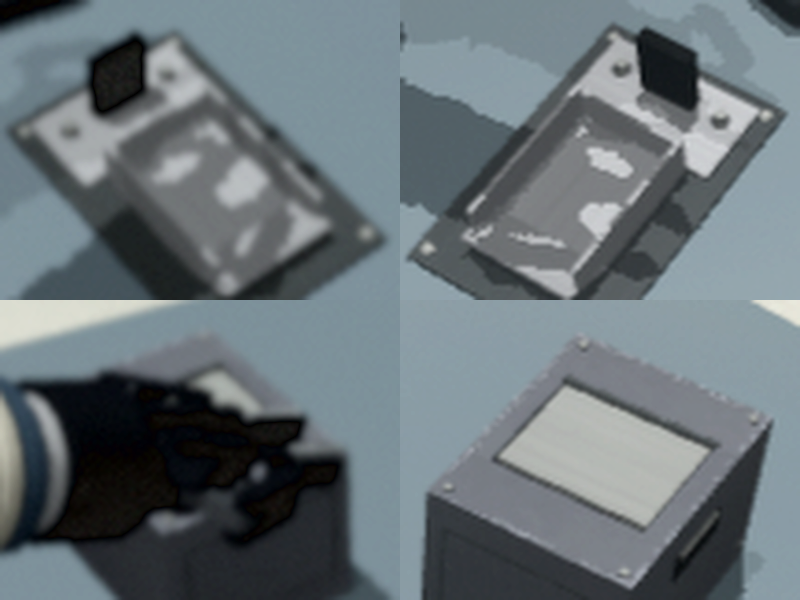

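The last picture shows the tray back on its plate. The studs sit at (167,75) and (68,132), the same pixels as before the lift. The pan is empty, and the flap is shut and clear, with its corners near (565,380) and (715,445).

```bash
python3 -c "
from bench import ctrl
print(ctrl.close_job())"
```

```text
the job is handed in; nothing more can be done
None
```

I tipped the four cells into the box through the flap, set the tray back down over both studs, and handed the job in at about 26 s with the flap shut; I never saw the cells inside the box, only that the tray came back empty (4.2 N down to 2.3 N) with none in view on the flap or around the tray and box.

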